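Empty the tipping drainer of its porcelain discs

TASK

The porcelain discs in the steel drainer have been rinsed and must be laid out to dry: slide the gate plate up out of its slot in the tray and park it upright in the grey stand, then raise the tray by its handle so that all the discs slide out from under the clear cover to the low end, and let the tray back down level. Lay each disc flat and wholly on the blue mat, none on top of another, and finally put the gate back upright in its slot in the level tray, down on the floor. Leave everything else on the bench where it is.

Things in the scene. Friction and masses are not known exactly. Their poses are not given: they have to be found in the camera images.
- drainer: black fixed foot of the tipping drainer; origin on the bench exactly below the hinge line, at the middle of the tray's low end. x runs from the low end to the handle end, y along the hinge line, z up. On it lies a level dark steel tray, x 0 to 226 mm, 278 mm wide, floor top 30 mm above the bench, made into four lanes along x, 64 mm wide, centred at y = -100.5, -33.5, 33.5 and 100.5 mm
- tray_low (a point): middle of the tray's low end, on the floor. The end wall here (drainer x 0 to 6 mm) and the 3 mm dividers between the lanes are 20 mm high. In each lane's middle the end wall has a 38 mm notch down to the floor for a finger, open in front: a disc slid home rests on the notch's two edges, its centre at drainer x = 29 mm, its rim just showing through. z is out of the floor
- tray_cover (a point): middle of the clear fixed cover over the lanes, 3 mm thick, 26 mm above the tray floor, from drainer x = 122 to 226 mm over the tray's full width: nothing under it can be taken from above. The gate's slot is drainer x = 103 to 117 mm, formed at each side of the tray by posts 45 mm above the floor, with end stops at y = +-148 mm
- tray (a joint): tip of the tray about its hinge at the low end: 0 = level at rest, grows as the handle end is raised, to 0.85 rad at most. Unheld it falls back to level by its own weight (about 4 N at the handle). The floor is polished: discs begin to slide at about 0.2 to 0.35 rad
- tray_hinge (a point): point on the hinge line of the tray, at its middle (26 mm above the bench), turning with the tray: its x axis points along the tray floor to the handle, z out of the floor
- tray_handle (a point): middle of the tray's handle: a round white bar, 12 mm thick, 110 mm long, parallel to the hinge line, 268 mm from the hinge along the tray's x and 56 mm above the bench when level. 42 mm free between it and the end of the tray, free also beyond and below
- gate_center (a point): centre of the gate: a white plastic plate 284 mm long (its y), 70 mm high (its z) and 8 mm thick (its x), 0.15 kg. At first it stands across the tray in its slot (6 mm play, middle at drainer x = 110 mm), its lower edge on the tray floor, and keeps the discs from sliding. Its top edge is 35 mm above this centre and free to pinch near the middle
- stand: grey plastic parking stand for the gate, 330 mm long (its y), 60 mm wide (its x), fixed to the bench; origin at the middle of its underside. A base 6 mm thick with a bracket at each end (y = 110 to 140 mm either side, top 56 mm above the bench), each with a slot 16 mm wide at x = 0 open upward; end stops at y = +-150 mm. The gate parks upright, lower edge on the base, its length along the stand's y
- mat: blue fabric drying mat, square, 200 x 200 mm (x and y), 4 mm thick, fixed flat on the bench; origin at the middle of its underside
- disc1_center (a point): centre (half-way up) of a loose white porcelain disc, 60 mm in diameter and 10 mm thick, 65 g; z is its axis. There are two to four such discs, at most one in a lane of the tray, at first lying under the clear cover behind the gate (none given if absent)
- disc2_center (a point): centre (half-way up) of a loose white porcelain disc, 60 mm in diameter and 10 mm thick, 65 g; z is its axis. There are two to four such discs, at most one in a lane of the tray, at first lying under the clear cover behind the gate (none given if absent)
- disc3_center (a point): centre (half-way up) of a loose white porcelain disc, 60 mm in diameter and 10 mm thick, 65 g; z is its axis. There are two to four such discs, at most one in a lane of the tray, at first lying under the clear cover behind the gate (none given if absent)
- disc4_center (a point): centre (half-way up) of a loose white porcelain disc, 60 mm in diameter and 10 mm thick, 65 g; z is its axis. There are two to four such discs, at most one in a lane of the tray, at first lying under the clear cover behind the gate (none given if absent)

How it is judged:
On the way, in this order (a step that is already met when the one before it is completed fails the run):
1. the gate is parked upright in the stand (x of gate_center in the frame of stand between -0.012 and 0.012 m and y of gate_center in the frame of stand between -0.014 and 0.014 m and z of gate_center in the frame of stand below 0.048 m and angle between gate_center's own z axis and vertical below 0.25 rad and angle between the y axis of gate_center and the y axis of stand, either way round below 0.15 rad and value of joint tray below 0.05 rad), for 0.2 s.
2. with the tray tipped, every disc has slid down to the low end (x of each of disc1_center, disc2_center, disc3_center, disc4_center in the frame of tray_hinge below 0.045 m and value of joint tray above 0.12 rad), for 0.2 s.
At the end, for the whole second after the job is handed in: every disc lies flat, at rest and wholly on the mat (centre within 74 mm of its middle along both sides), none on another; the gate stands upright in the tray's slot, lower edge on the floor, centre within 8 mm of the slot's middle; the tray is back down level (x of disc1_center in the frame of mat between -0.074 and 0.074 m and y of disc1_center in the frame of mat between -0.074 and 0.074 m and height (world z) of each of disc1_center, disc2_center, disc3_center, disc4_center below 0.0125 m and angle between each of disc1_center, disc2_center, disc3_center, disc4_center's own z axis and vertical below 0.1 rad and linear speed of each of disc1, disc2, disc3, disc4, gate below 0.02 m/s and x of disc2_center in the frame of mat between -0.074 and 0.074 m and y of disc2_center in the frame of mat between -0.074 and 0.074 m and x of disc3_center in the frame of mat between -0.074 and 0.074 m and y of disc3_center in the frame of mat between -0.074 and 0.074 m and x of disc4_center in the frame of mat between -0.074 and 0.074 m and y of disc4_center in the frame of mat between -0.074 and 0.074 m and x of gate_center in the frame of tray_hinge between 0.102 and 0.118 m and z of gate_center in the frame of tray_hinge below 0.046 m and angle between gate_center's own z axis and vertical below 0.25 rad and angle between the y axis of gate_center and the y axis of drainer, either way round below 0.1 rad and y of gate_center in the frame of tray_hinge between -0.012 and 0.012 m and value of joint tray below 0.03 rad); the robot touches nothing.
It fails at once if a bystander is pushed aside or knocked over (distance of any of washbottle, tissues, tuberack, jar, beaker, foodbox, spatula from where it was at the start of the episode above 0.03 m or angle between any of washbottle, tissues, tuberack, jar, beaker, foodbox's own z axis and vertical above 0.5 rad).
Of disc1, disc2, disc3, disc4 only 2 to 4 are there at a start; the rules pass over those that are not, and their reading is None.
At some moment in a run one of disc1, disc2, disc3, disc4 may be knocked a few centimetres aside while the robot is not near it.
It also fails if it takes over 210 s, if anything falls off the work surface, if the arm or the gripper's body presses on something with over 40 N, if the wrist force passes 120 N, or if a joint passes its speed limit or range.

ROBOT

A 6-joint arm with a two-finger parallel gripper is mounted at the origin on the work surface. World frame = base frame: x ahead of the robot, y to its left, z up, the work surface at z = 0. Lengths are in m, angles in rad, forces in N, time in s.
With the tool pointing down it reaches from about 0.4 to 0.925 m from the base axis. Payload 12.5 kg.
Tool frame: the origin (TCP) lies midway between the tips of the shut fingers; the grasp point (between the pads) lies 19 mm behind it; z points along the fingers, y is the line along which they close (so a half turn about z gives the same grasp; the last joint's range is limited). The gripper opens to 95 mm and grips with 3 to 60 N. Pads are 20 mm wide; open, the fingers measure 119 mm over their backs; the gripper's body (75 mm by 180 mm) begins 59 mm behind the grasp point.
Start: joints at [-1.369, 0.491, 1.559, -0, 1.092, -0.106], TCP at [0.189, -0.596, 0.215] pointing down, gripper open.
Joint ranges: [-3.1, 3.1], [-0.84, 2.19], [0.05, 2.79], [-1.13, 4.28], [0.06, 2.93], [-2.69, 2.69]. Speed limits (rad/s): [2.22, 2.22, 2.79, 3.14, 3.14, 3.14].

INTERFACE

Orientations are given as a rotation vector (axis times angle).
In Python, from rig import arm gives the robot as it stands. The module is installed in compiled form; this text tells all that it offers.
- The arm moves only by the shell command python3 -m crank 'ROWS'. ROWS is a JSON object of lists of equal length, an entry for each row: "delta_pos": the shift along the tool's x, y, z in cm, a list of three; "roll": the turn about the tool's z in rad; "fingers": the closure, from 0 (fully open) to 1 (shut). A call has exactly 5 rows; each row is the pose to reach, as a shift and turn from the pose commanded when the call began, along the tool's axes at that moment; what a row does not reach only later rows make up. A row lasts 1/12 s, in which the tool goes at most 41.7 mm and 7.16 degrees, less where a joint would pass 70% of its speed; a pose out of reach is approached as far as the arm can. A call with a gripper value outside its range is refused whole. The fingers move at their own pace and stop on an object; the grip force is fixed at half the most. Time passes only in rows, so rows that repeat a pose let the fingers close, or fill a call up. It gives the time, the measured TCP pose, the force, the opening and the grip force at its end, in the units of the state.
- arm.observe(): the state, without advancing time (a new reading comes with each control period).
- arm.snapshot(name): name is "scene" or "top" or "wrist"; returns a dict with "img" (384x512x3 uint8, red, green, blue), "depth" (384x512 float32, m along the optical axis (not along the pixel's ray), 0 where there is no reading), "camera_matrix" (3x3 intrinsics, pixels), "view" (4x4, takes a point from world to camera coordinates); the wrist camera has in their place "mount" (4x4, takes a point from camera to tool coordinates, whose origin is the TCP and whose axes are the flange's). Camera axes: x right, y up, looking along -z (the intrinsics and any distortion apply to the point x, -y, -z); pixel columns grow to the right and rows downward; lengths in m; the calibration is good to about 2 mm. A picture is of the moment at which its call begins: read the wrist's pose just before it.
- arm.job_done(): hands the job in; it is judged then, once.
Trained networks look in a picture, given as the dict that the camera call returned (one of the last four; its "shot" number tells which), for a name from the list of things; names that differ only in an ending like _2 or _b are one class to them, and where a whole thing is asked for, a point or a joint stands for the part that bears it (a point fixed in the world has none). Each returns a list of dicts, best first, with "conf" (0 to 1); they miss things now and then, are a little off and sometimes report something else, mostly with a low value. They report only what shows in the picture. A call takes as long as a camera call.
- arm.outline_of(picture, query): "pixels" (384x512 bool, what is visible of it) and "box" ([centre column, centre row, width, height] in pixels, round what is visible of it).
The state is a dict: "time_s": time; "joint_pos": joint angles; "joint_vel": joint speeds; "tau": joint torques, N m; "tool_pos": TCP position; "orientation": TCP orientation; "ft_force": force on the tool from outside, world axes, zero at the start; "torque": the same for the moment, N m; "width": opening from 0.0 (shut) to 1.0 (fully open); "finger_force": force on a finger pad.
Only numpy, scipy, OpenCV 4.12 (cv2) and the standard library are available. Lean on these libraries where they do the work, as an engineer would, in place of code of your own. Each camera call takes 0.05 s, during which the arm holds its last target. There are 200 camera calls.

## Working session

There is one attempt and no reset: what is moved stays moved. The work goes in short steps, Python scripts to look and compute and a shell command to move; the robot and the scene stay as the last step left them, time stands still between calls to the robot, and variables do not carry over. Pictures are saved under pics/ and viewed, at most 14 in all, crops included, and the job is handed in when it is done.

```bash
mkdir -p pics; cat > h.py <<'E'
import numpy as np, cv2
from rig import arm
from scipy.spatial.transform import Rotation as R
def world(s, m=None, st=None):
    """per pixel world points (N,3) of mask"""
    K=s["camera_matrix"]; d=s["depth"]
    ok=(d>0) if m is None else (m&(d>0))
    v,u=np.nonzero(ok); z=d[v,u]
    c=np.c_[(u-K[0,2])/K[0,0]*z, -(v-K[1,2])/K[1,1]*z, -z]
    T=np.linalg.inv(s["view"]) if "view" in s else tcp(st)@s["mount"]
    return c@T[:3,:3].T+T[:3,3], np.c_[u,v]
def tcp(st):
    T=np.eye(4); T[:3,:3]=R.from_rotvec(st["orientation"]).as_matrix(); T[:3,3]=st["tool_pos"]; return T
def save(s,n): cv2.imwrite(f"pics/{n}.png", s["img"][:,:,::-1])
E
python3 - <<'E'
from h import *
st=arm.observe(); print(st)
for n in ("scene","top"):
    s=arm.snapshot(n); save(s,n); print(n,s["camera_matrix"].round(1).tolist(),np.linalg.inv(s["view"]).round(3).tolist(),[k for k in s])
    for q in ("drainer","tray","tray_handle","gate_center","stand","mat","disc1_center"):
        for o in arm.outline_of(s,q)[:4]:
            p,_=world(s,o["pixels"])
            if len(p)<5: print(q,"nod",o["box"]);continue
            r=cv2.minAreaRect(p[:,:2].astype(np.float32)*1000)
            print(q,round(o["conf"],2),np.round(o["box"]).tolist(),"med",np.median(p,0).round(3),"z98",np.percentile(p[:,2],[2,98]).round(3),"rect",np.round(r[0]),np.round(r[1]),round(r[2],1))
E
```

```text
{'time_s': 0.0, 'joint_pos': array([-1.36862651e+00,  4.91579939e-01,  1.55945711e+00,  3.47826243e-05,
        1.09171735e+00, -1.05587876e-01]), 'joint_vel': array([-3.97635540e-04,  2.80394583e-04, -7.13459782e-05, -7.73361740e-04,
       -7.38881901e-04, -8.39562691e-05]), 'tau': array([ 2.14927146e-03, -6.12636709e+01, -2.58180535e+01,  6.93016173e-02,
        4.82661696e-02, -1.15674779e-04]), 'tool_pos': array([ 0.1893127 , -0.59537521,  0.21404646]), 'orientation': array([-3.10332729e+00, -4.81316107e-01,  3.96607498e-05]), 'ft_force': array([ 0.09556872, -0.31612978, -0.24142596]), 'torque': array([-0.01250859,  0.00857341, -0.03248901]), 'finger_force': 0.0, 'width': 1.0059266015528727}
scene [[410.2, 0.0, 255.6], [0.0, 410.2, 185.5], [0.0, 0.0, 1.0]] [[-0.524, -0.718, 0.459, 1.024], [0.852, -0.438, 0.287, 0.266], [-0.005, 0.541, 0.841, 0.905], [0.0, 0.0, 0.0, 1.0]] ['img', 'depth', 'camera_matrix', 'view', 'shot']
drainer 0.65 [259.0, 183.0, 148.0, 115.0] med [ 0.567 -0.032  0.058] z98 [0.027 0.073] rect [534. -55.] [327. 313.] 81.9
drainer 0.49 [159.0, 130.0, 94.0, 88.0] 
[... 1416 characters left out ...]
.0, 79.0, 80.0] med [0.52  0.371 0.004] z98 [-0.002  0.009] rect [521. 374.] [201. 206.] 0.2
gate_center 0.95 [282.0, 218.0, 115.0, 22.0] med [ 0.524 -0.054  0.098] z98 [0.027 0.104] rect [527. -46.] [286.  18.] 83.6
gate_center 0.46 [280.0, 208.0, 126.0, 120.0] med [ 0.533 -0.043  0.054] z98 [0.026 0.073] rect [552. -44.] [304. 277.] 84.5
stand 0.57 [407.0, 229.0, 32.0, 131.0] med [ 0.511 -0.368  0.007] z98 [0.    0.058] rect [ 514. -371.] [ 68. 333.] 85.4
mat 0.77 [120.0, 218.0, 77.0, 78.0] med [0.519 0.371 0.004] z98 [-0.002  0.009] rect [521. 372.] [199. 204.] 1.5
disc1_center 0.44 [277.0, 211.0, 127.0, 119.0] med [ 0.528 -0.043  0.052] z98 [0.025 0.072] rect [555. -43.] [311. 293.] 84.3
```

View pics/top.png

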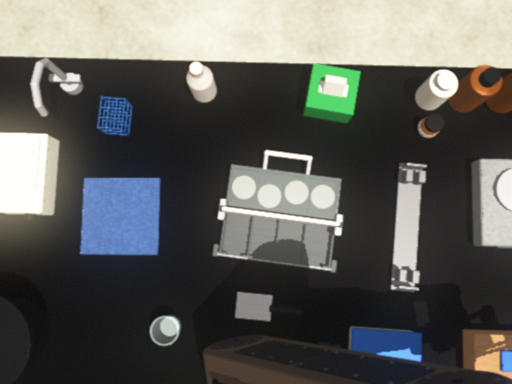

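View pics/scene.png

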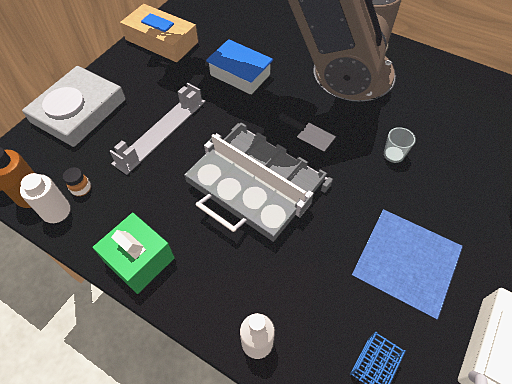

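The pictures show four discs under the cover. In the top view the gate runs from (222,208) to (341,228), the stand is at (407,228), the mat at (120,217), the handle at (288,157), and the tissue box is close by the handle at (333,93). Next I refine the geometry from both views.

```bash
python3 - <<'E'
from h import *
def fit(p):
    r=cv2.minAreaRect(p[:,:2].astype(np.float32)*1000)
    c=np.median(p,0); u,s,vt=np.linalg.svd(p[:,:2]-p[:,:2].mean(0),full_matrices=False)
    a=np.degrees(np.arctan2(vt[0,1],vt[0,0])); q=(p[:,:2]-p[:,:2].mean(0))@vt.T
    mid=p[:,:2].mean(0)+((np.percentile(q,1,axis=0)+np.percentile(q,99,axis=0))/2)@vt
    return "mid",mid.round(4),"ang",round(a,1),"ext",np.ptp(np.percentile(q,[1,99],axis=0),axis=0).round(3),"z",np.percentile(p[:,2],[5,50,95]).round(4),len(p)
for n in ("top","scene"):
    s=arm.snapshot(n); P,uv=world(s); x,y,z=P.T
    print(n)
    print(" gate top",*fit(P[(z>.088)&(z<.11)&(x>.45)&(x<.6)&(abs(y+.04)<.2)]))
    b=(z>.045)&(z<.066)&(abs(y+.37)<.07)
    for lo,hi in ((.3,.45),(.57,.75)): print(" bracket",*fit(P[b&(x>lo)&(x<hi)]))
    print(" handle",*fit(P[(z>.045)&(z<.075)&(x>.655)&(x<.72)&(abs(y+.04)<.1)]))
    o=arm.outline_of(s,"mat")[0]; p,_=world(s,o["pixels"]); print(" mat",*fit(p))
    for q in ("tissues","stand"):
        try:
            for o in arm.outline_of(s,q)[:1]:
                p,_=world(s,o["pixels"]); print(q,o["conf"],p.min(0).round(3),p.max(0).round(3))
        except Exception as e: print(q,e)
    t=(x>.66)&(x<.95)&(y>-.3)&(y<-.05)&(z>.085); print(" tissue",P[t].min(0).round(3),P[t].max(0).round(3), cv2.boxPoints(cv2.minAreaRect(P[t][:,:2].astype(np.float32)*1000)).round().tolist())
E
```

```text
top
 gate top mid [ 0.5249 -0.0414] ang 83.9 ext [0.276 0.008] z [0.0937 0.0996 0.1033] 431
 bracket mid [ 0.381  -0.3599] ang -95.3 ext [0.048 0.045] z [0.0481 0.0558 0.0596] 249
 bracket mid [ 0.6457 -0.3786] ang -88.7 ext [0.049 0.048] z [0.0472 0.0555 0.0599] 235
 handle mid [ 0.6714 -0.0568] ang -93.0 ext [0.119 0.036] z [0.0512 0.0597 0.0646] 294
 mat mid [0.5226 0.371 ] ang 64.2 ext [0.234 0.232] z [-0.0007  0.0036  0.0079] 5893
tissues it knows: disc1_center, disc2_center, disc3_center, disc4_center, drainer, gate_center, mat, stand, tray, tray_cover, tray_handle, tray_hinge, tray_low
stand 0.58 [ 0.348 -0.415 -0.004] [ 0.679 -0.328  0.062]
 tissue [ 0.785 -0.232  0.085] [ 0.911 -0.098  0.132] [[781.0, -215.0], [895.0, -233.0], [914.0, -116.0], [800.0, -97.0]]
scene
 gate top mid [ 0.5271 -0.0416] ang 83.9 ext [0.278 0.01 ] z [0.0895 0.0989 0.1022] 564
 bracket mid [ 0.383  -0.3612] ang 63.9 ext [0.055 0.055] z [0.0466 0.0549 0.0588] 189
 bracket mid [ 0.6481 -0.3814] ang 86.4 ext [0.048 0.045] z [0.0467 0.0552 0.0588] 228
 handle mid [ 0.6735 -0.0575] ang 86.9 ext [0.118 0.036] z [0.0522 0.0599 0.0639] 314
 mat mid [0.5242 0.3702] ang 17.3 ext [0.219 0.218] z [0.0012 0.0039 0.0065] 6910
tissues it knows: disc1_center, disc2_center, disc3_center, disc4_center, drainer, gate_center, mat, stand, tray, tray_cover, tray_handle, tray_hinge, tray_low
stand 0.59 [ 0.314 -0.441 -0.001] [ 0.68  -0.331  0.061]
 tissue [ 0.786 -0.234  0.085] [ 0.916 -0.101  0.128] [[785.0, -217.0], [897.0, -235.0], [916.0, -117.0], [804.0, -99.0]]
```

```bash
cat >> h.py <<'E'
def pose():
    st=arm.observe(); T=tcp(st); return st,T[:3,3].copy(),np.degrees(np.arctan2(T[1,0],T[0,0])),np.degrees(np.arccos(-T[2,2]))
def plan(wps,start=None):
    """prints per call: shift in tool axes (cm) and roll; wps = [(x,y,z,yaw_deg of tool x)]"""
    if start is None: _,p,yaw,_=pose()
    else: p,yaw=np.array(start[:3]),start[3]
    for w in wps:
        d=np.array(w[:3])-p; dy=(w[3]-yaw+180)%360-180
        n=max(1,int(np.ceil(max(np.linalg.norm(d)/.2,abs(dy)/34))))
        for i in range(n):
            y=np.radians(yaw+dy*i/n); e=d/n
            print("  ",(100*np.array([e@[np.cos(y),np.sin(y),0],e@[np.sin(y),-np.cos(y),0],-e[2]])).round(2).tolist(),"roll",round(-np.radians(dy/n),3))
        p=np.array(w[:3]); yaw=w[3]
E
python3 - <<'E'
from h import *
print(pose()[1:])
plan([(.526,-.0415,.214,83.9)])
E
```

```text
(array([ 0.18937532, -0.59564468,  0.21466759]), np.float64(17.637467669274752), np.float64(0.007545174548988207))
   [12.22, -10.65, 0.02] roll -0.289
   [14.75, -6.73, 0.02] roll -0.289
   [16.05, -2.24, 0.02] roll -0.289
   [16.03, 2.43, 0.02] roll -0.289
```

```bash

python3 -m crank '{"delta_pos":[[3,-2.7,0],[6,-5.3,0],[9,-8,0],[12.2,-10.65,0],[12.2,-10.65,0]],"roll":[-0.07,-0.14,-0.21,-0.289,-0.289],"fingers":[0,0,0,0,0]}'
python3 -m crank '{"delta_pos":[[3.7,-1.7,0],[7.4,-3.4,0],[11,-5,0],[14.75,-6.73,0],[14.75,-6.73,0]],"roll":[-0.07,-0.14,-0.21,-0.289,-0.289],"fingers":[0,0,0,0,0]}'
python3 -m crank '{"delta_pos":[[4,-0.6,0],[8,-1.1,0],[12,-1.7,0],[16.05,-2.24,0],[16.05,-2.24,0]],"roll":[-0.07,-0.14,-0.21,-0.289,-0.289],"fingers":[0,0,0,0,0]}'
python3 -m crank '{"delta_pos":[[4,0.6,0],[8,1.2,0],[12,1.8,0],[16.03,2.43,0],[16.03,2.43,0]],"roll":[-0.07,-0.14,-0.21,-0.289,-0.289],"fingers":[0,0,0,0,0]}'
cat > wfit.py <<'E'
from h import *
def gate(zlo,zhi,cx,cy,r=.2):
    st,p,yaw,t=pose(); s=arm.snapshot("wrist"); P,uv=world(s,None,st); x,y,z=P.T
    m=(z>zlo)&(z<zhi)&(abs(x-cx)<r)&(abs(y-cy)<r)
    return st,s,P[m],uv[m]
E
python3 - <<'E'
from h import *
st,p,yaw,t=pose(); print(p,yaw,t)
s=arm.snapshot("wrist"); save(s,"w1"); P,_=world(s,None,st); x,y,z=P.T
g=P[(z>.085)&(z<.11)&(abs(x-.526)<.05)]
print(len(g),np.polyfit(g[:,1],g[:,0],1),np.median(g,0), g.min(0),g.max(0))
E
```

```text
time_s: 1.52
tool_pos: [0.2757, -0.4521, 0.215]
orientation: [-2.998, -0.935, -0.001]
ft_force: [-0.6, -0.9, 0.3]
width: 0.999
finger_force: 0.0
time_s: 1.93
tool_pos: [0.3597, -0.3139, 0.2149]
orientation: [-2.832, -1.358, -0.001]
ft_force: [0.2, -0.2, 0.4]
width: 0.999
finger_force: 0.0
time_s: 2.35
tool_pos: [0.4441, -0.1757, 0.2148]
orientation: [2.607, 1.752, 0.002]
ft_force: [-0.5, -0.3, 0.0]
width: 0.999
finger_force: 0.0
time_s: 2.77
tool_pos: [0.5287, -0.0375, 0.2146]
orientation: [2.328, 2.108, 0.002]
ft_force: [0.2, -1.1, -0.1]
width: 0.998
finger_force: 0.0
[ 0.52868179 -0.03751563  0.21462754] 84.31503861191742 0.0928844922289899
1889 [0.10726397 0.53052822] [ 0.53016963 -0.00411938  0.10069776] [ 0.50751507 -0.18201829  0.0979592 ] [0.54441763 0.09765891 0.10334607]
```

View pics/w1.png

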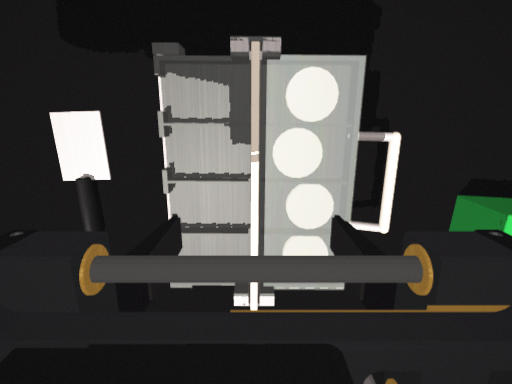

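The wrist view shows the gate edge straight at column 255, rows 45–305, with the discs to its right. The gate lies at (0.526,-0.042), 83.9°, with its top at 0.1005.

```bash

python3 -m crank '{"delta_pos":[[-0.4,-0.25,3],[-0.4,-0.25,6],[-0.4,-0.25,9],[-0.4,-0.25,12],[-0.4,-0.25,14]],"roll":[0.007,0.007,0.007,0.007,0.007],"fingers":[0,0,0,0,0]}'
python3 -m crank '{"delta_pos":[[0,0,0],[0,0,0],[0,0,0],[0,0,0],[0,0,0]],"roll":[0,0,0,0,0],"fingers":[0.5,0.9,1,1,1]}'
python3 -m crank '{"delta_pos":[[0,0,0],[0,0,0],[0,0,0],[0,0,0],[0,0,0]],"roll":[0,0,0,0,0],"fingers":[1,1,1,1,1]}'
python3 -c "
from h import *
print(pose()[1:])"
```

```text
time_s: 3.23
tool_pos: [0.522, -0.0467, 0.0724]
orientation: [-2.346, -2.087, 0.002]
ft_force: [0.0, -0.0, 0.5]
width: 1.002
finger_force: 0.0
time_s: 3.65
tool_pos: [0.5236, -0.0457, 0.076]
orientation: [2.343, 2.09, 0.002]
ft_force: [-0.9, -0.4, -0.0]
width: 0.704
finger_force: 0.0
time_s: 4.07
tool_pos: [0.5231, -0.0453, 0.0747]
orientation: [2.344, 2.091, -0.0]
ft_force: [-1.5, 0.2, -0.0]
width: 0.355
finger_force: 0.0
(array([ 0.52310309, -0.04528181,  0.07468046]), np.float64(83.47560012574337), np.float64(0.006037419579155834))
```

```bash

python3 -m crank '{"delta_pos":[[0.4,0.25,0],[0.4,0.25,0],[0.4,0.25,0],[0.4,0.25,0],[0.4,0.25,0]],"roll":[-0.007,-0.007,-0.007,-0.007,-0.007],"fingers":[1,1,1,1,1]}'
python3 -m crank '{"delta_pos":[[0,0,0],[0,0,0],[0,0,0],[0,0,0],[0,0,0]],"roll":[0,0,0,0,0],"fingers":[1,1,1,1,1]}'
python3 -m crank '{"delta_pos":[[0,0,0],[0,0,0],[0,0,0],[0,0,0],[0,0,0]],"roll":[0,0,0,0,0],"fingers":[1,1,1,1,1]}'
```

```text
time_s: 4.48
tool_pos: [0.5259, -0.0416, 0.0745]
orientation: [-2.337, -2.099, 0.0]
ft_force: [-0.0, 0.8, -1.2]
width: 0.081
finger_force: 30.0
time_s: 4.9
tool_pos: [0.526, -0.0417, 0.0746]
orientation: [-2.337, -2.099, 0.0]
ft_force: [-0.2, -0.4, -1.9]
width: 0.08
finger_force: 30.0
time_s: 5.32
tool_pos: [0.526, -0.0417, 0.0746]
orientation: [2.337, 2.099, -0.0]
ft_force: [-0.2, -0.4, -1.2]
width: 0.082
finger_force: 30.0
```

```bash

python3 -m crank '{"delta_pos":[[0,0,-1.5],[0,0,-4],[0,0,-7],[0,0,-10],[0,0,-13]],"roll":[0,0,0,0,0],"fingers":[1,1,1,1,1]}'
python3 -m crank '{"delta_pos":[[0,0,0],[0,0,0],[0,0,0],[0,0,0],[0,0,0]],"roll":[0,0,0,0,0],"fingers":[1,1,1,1,1]}'
python3 -c "
from h import *
print(pose()[1:])
plan([(.5145,-.37,pose()[1][2],-4.2)])"
```

```text
time_s: 5.73
tool_pos: [0.5257, -0.0416, 0.206]
orientation: [-2.337, -2.099, 0.001]
ft_force: [0.3, -0.9, -1.4]
width: 0.079
finger_force: 30.0
time_s: 6.15
tool_pos: [0.5256, -0.0416, 0.2034]
orientation: [-2.336, -2.098, 0.002]
ft_force: [0.8, 0.4, -1.1]
width: 0.083
finger_force: 30.0
(array([ 0.52558401, -0.04158853,  0.20336722]), np.float64(83.86706552135801), np.float64(0.12817460177216392))
   [-10.92, 0.8, -0.0] roll 0.512
   [-9.13, 6.05, -0.0] roll 0.512
   [-4.99, 9.75, -0.0] roll 0.512
```

```bash

python3 -m crank '{"delta_pos":[[-2.2,0.15,0],[-4.4,0.3,0],[-6.6,0.5,0],[-8.8,0.65,0],[-10.92,0.8,0]],"roll":[0.1,0.2,0.3,0.41,0.512],"fingers":[1,1,1,1,1]}'
python3 -m crank '{"delta_pos":[[-1.8,1.2,0],[-3.6,2.4,0],[-5.4,3.6,0],[-7.3,4.8,0],[-9.13,6.05,0]],"roll":[0.1,0.2,0.3,0.41,0.512],"fingers":[1,1,1,1,1]}'
python3 -m crank '{"delta_pos":[[-1,2,0],[-2,4,0],[-3,6,0],[-4,7.8,0],[-4.99,9.75,0]],"roll":[0.1,0.2,0.3,0.41,0.512],"fingers":[1,1,1,1,1]}'
python3 -m crank '{"delta_pos":[[0,0,0],[0,0,0],[0,0,0],[0,0,0],[0,0,0]],"roll":[0,0,0,0,0],"fingers":[1,1,1,1,1]}'
python3 - <<'E'
from h import *
st,p,yaw,t=pose(); print(p,yaw,t)
s=arm.snapshot("wrist"); save(s,"w2"); P,_=world(s,None,st); x,y,z=P.T
from scipy.ndimage import label
g=P[(z>.21)&(z<.245)&(abs(y-p[1])<.03)]; 
if len(g): print("gate",len(g),np.median(g,0),g.min(0),g.max(0),np.polyfit(g[:,0],g[:,1],1))
for lo,hi in ((.32,.46),(.58,.72)):
    b=P[(z>.048)&(z<.064)&(x>lo)&(x<hi)&(abs(y+.37)<.05)]
    if len(b): print("br",len(b),b.mean(0),b.min(0),b.max(0))
E
```

```text
time_s: 6.57
tool_pos: [0.522, -0.1521, 0.2036]
orientation: [-2.795, -1.431, 0.002]
ft_force: [0.8, -0.6, -1.0]
width: 0.078
finger_force: 30.0
time_s: 6.98
tool_pos: [0.5182, -0.2615, 0.2035]
orientation: [-3.067, -0.676, 0.002]
ft_force: [0.1, 0.6, -1.8]
width: 0.082
finger_force: 30.0
time_s: 7.4
tool_pos: [0.5145, -0.3709, 0.2034]
orientation: [-3.138, 0.122, 0.002]
ft_force: [-0.8, 0.6, -1.8]
width: 0.083
finger_force: 30.0
time_s: 7.82
tool_pos: [0.5151, -0.3691, 0.2046]
orientation: [-3.139, 0.111, 0.0]
ft_force: [0.1, 0.7, -1.7]
width: 0.081
finger_force: 30.0
[ 0.51514714 -0.36912561  0.20456296] -4.032092667630332 0.017766560252590758
gate 5047 [ 0.56925021 -0.37457426  0.23068349] [ 0.47538362 -0.38295979  0.21014855] [ 0.63597147 -0.35953943  0.24496907] [-0.06890343 -0.33498047]
br 31 [ 0.37034918 -0.35991743  0.05536668] [ 0.35949013 -0.37056458  0.04845839] [ 0.38506584 -0.34872168  0.05815709]
br 1149 [ 0.64410709 -0.38227666  0.05613787] [ 0.6222839  -0.40635     0.04802609] [ 0.67068561 -0.35643892  0.05932449]
```

View pics/w2.png

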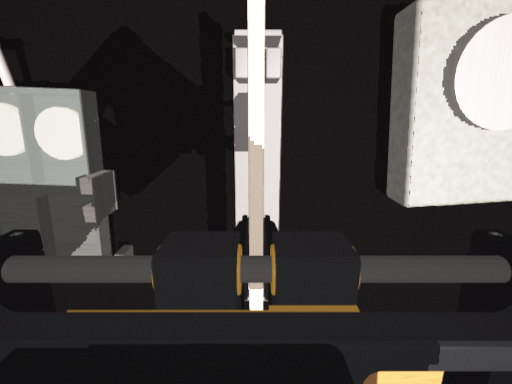

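The gate (column 257) hangs in line with the stand's far bracket slot (column 258, row 65). Lowering with a 1 mm, 0.4° correction.

```bash

python3 -m crank '{"delta_pos":[[0,0.1,3],[0,0.1,6],[0,0.1,8.5],[0,0.1,10.5],[0,0.1,12]],"roll":[0.006,0.006,0.006,0.006,0.006],"fingers":[1,1,1,1,1]}'
python3 -m crank '{"delta_pos":[[0,0,0.5],[0,0,1],[0,0,1.5],[0,0,2],[0,0,2.5]],"roll":[0,0,0,0,0],"fingers":[1,1,1,1,1]}'
python3 -m crank '{"delta_pos":[[0,0,0.2],[0,0,0.4],[0,0,0.6],[0,0,0.8],[0,0,0.8]],"roll":[0,0,0,0,0],"fingers":[1,1,1,1,1]}'
```

```text
time_s: 8.28
tool_pos: [0.5146, -0.3701, 0.0828]
orientation: [-3.138, 0.121, 0.002]
ft_force: [-0.9, 0.0, -1.7]
width: 0.079
finger_force: 30.0
time_s: 8.7
tool_pos: [0.5152, -0.3712, 0.0601]
orientation: [3.138, -0.123, 0.002]
ft_force: [-0.2, 0.4, -1.6]
width: 0.085
finger_force: 30.0
time_s: 9.12
tool_pos: [0.5149, -0.371, 0.0514]
orientation: [-3.139, 0.123, 0.0]
ft_force: [0.2, 0.1, -0.7]
width: 0.082
finger_force: 30.0
```

```bash

python3 -m crank '{"delta_pos":[[0,0,0.1],[0,0,0.1],[0,0,0.1],[0,0,0.1],[0,0,0.1]],"roll":[0,0,0,0,0],"fingers":[1,1,1,1,1]}'
python3 -m crank '{"delta_pos":[[0,0,0],[0,0,0],[0,0,0],[0,0,0],[0,0,0]],"roll":[0,0,0,0,0],"fingers":[0.8,0.5,0.3,0.2,0]}'
python3 -m crank '{"delta_pos":[[0,0,0],[0,0,0],[0,0,0],[0,0,0],[0,0,0]],"roll":[0,0,0,0,0],"fingers":[0,0,0,0,0]}'
python3 -m crank '{"delta_pos":[[0,0,-2],[0,0,-5],[0,0,-9],[0,0,-13],[0,0,-16]],"roll":[0,0,0,0,0],"fingers":[0,0,0,0,0]}'
python3 -m crank '{"delta_pos":[[0,0,0],[0,0,0],[0,0,0],[0,0,0],[0,0,0]],"roll":[0,0,0,0,0],"fingers":[0,0,0,0,0]}'
python3 - <<'E'
from h import *
st,p,yaw,t=pose(); print(p,yaw,t)
s=arm.snapshot("wrist"); save(s,"w3"); P,_=world(s,None,st); x,y,z=P.T
g=P[(z>.068)&(z<.09)&(abs(y+.37)<.05)&(x>.3)&(x<.7)]; print("gate",len(g),np.median(g,0),g.min(0),g.max(0))
T=arm.snapshot("top"); P,_=world(T); x,y,z=P.T
g=P[(z>.066)&(z<.09)&(abs(y+.37)<.05)&(x>.3)&(x<.7)]; print("gate",len(g),np.median(g,0),g.min(0),g.max(0))
plan([(.683+.002,-.058+.015,.2,83.9)])
E
```

```text
time_s: 9.53
tool_pos: [0.5149, -0.371, 0.0507]
orientation: [3.139, -0.123, 0.0]
ft_force: [-0.2, 0.1, -2.2]
width: 0.086
finger_force: 30.0
time_s: 9.95
tool_pos: [0.515, -0.371, 0.0507]
orientation: [3.139, -0.123, 0.0]
ft_force: [0.2, 0.1, 0.7]
width: 0.376
finger_force: 0.0
time_s: 10.37
tool_pos: [0.5149, -0.371, 0.0506]
orientation: [3.139, -0.123, -0.0]
ft_force: [0.1, -0.9, 0.1]
width: 0.728
finger_force: 0.0
time_s: 10.78
tool_pos: [0.5151, -0.3712, 0.214]
orientation: [3.138, -0.123, 0.003]
ft_force: [0.6, -0.9, -0.3]
width: 0.996
finger_force: 0.0
time_s: 11.2
tool_pos: [0.5145, -0.3707, 0.2091]
orientation: [-3.138, 0.123, 0.003]
ft_force: [0.6, 0.3, -0.1]
width: 0.997
finger_force: 0.0
[ 0.51454709 -0.37072034  0.2090997 ] -4.483888740370178 0.14164427461310153
gate 1710 [ 0.55182528 -0.37486434  0.07679069] [ 0.37264207 -0.38679868  0.07417338] [ 0.65501079 -0.35773485  0.07913013]
gate 268 [ 0.48824718 -0.37094464  0.07568084] [ 0.40820706 -0.38606141  0.06605133] [ 0.65384976 -0.35779829  0.0840938 ]
   [4.8, -11.34, 0.32] roll -0.514
   [9.76, -7.51, 0.32] roll -0.514
   [12.19, -1.74, 0.32] roll -0.514
```

The gate is parked (top at 0.077, centred on the stand). Going to the handle.

```bash

python3 -m crank '{"delta_pos":[[1,-2.3,0],[2,-4.6,0],[3,-6.9,0],[4,-9.1,0],[4.8,-11.34,0]],"roll":[-0.1,-0.2,-0.3,-0.41,-0.514],"fingers":[0,0,0,0,0]}'
python3 -m crank '{"delta_pos":[[2,-1.5,0],[4,-3,0],[6,-4.5,0],[8,-6,0],[9.76,-7.51,0]],"roll":[-0.1,-0.2,-0.3,-0.41,-0.514],"fingers":[0,0,0,0,0]}'
python3 -m crank '{"delta_pos":[[2.4,-0.35,0],[4.8,-0.7,0],[7.2,-1,0],[9.6,-1.4,0],[12.19,-1.74,0]],"roll":[-0.1,-0.2,-0.3,-0.41,-0.514],"fingers":[0,0,0,0,0]}'
python3 -m crank '{"delta_pos":[[0,0,0],[0,0,0],[0,0,0],[0,0,0],[0,0,0]],"roll":[0,0,0,0,0],"fingers":[0,0,0,0,0]}'
python3 - <<'E'
from h import *
st,p,yaw,t=pose(); print(p,yaw,t)
s=arm.snapshot("wrist"); save(s,"w4"); P,_=world(s,None,st); x,y,z=P.T
g=P[(z>.05)&(z<.072)&(x>.665)&(x<.72)&(abs(y+.05)<.08)]
print(len(g),g.min(0),g.max(0),np.percentile(g,[5,50,95],axis=0))
for a in np.arange(-.1,.03,.02):
    q=g[abs(g[:,1]-a)<.01]; print(round(a,2),len(q),(q[:,0].min()+q[:,0].max())/2 if len(q) else 0, np.percentile(q[:,2],97) if len(q) else 0)
E
```

```text
time_s: 11.72
tool_pos: [0.5721, -0.2607, 0.21]
orientation: [-3.065, -0.687, 0.001]
ft_force: [-0.6, -0.6, 0.5]
width: 0.999
finger_force: 0.0
time_s: 12.13
tool_pos: [0.629, -0.1512, 0.21]
orientation: [-2.789, -1.444, 0.001]
ft_force: [-0.1, -0.3, -0.5]
width: 1.007
finger_force: 0.0
time_s: 12.55
tool_pos: [0.6854, -0.0422, 0.2099]
orientation: [-2.331, -2.105, 0.001]
ft_force: [1.3, -0.3, -0.8]
width: 0.997
finger_force: 0.0
time_s: 12.97
tool_pos: [0.6848, -0.0442, 0.2106]
orientation: [2.339, 2.097, -0.0]
ft_force: [-0.0, 0.7, -0.5]
width: 1.002
finger_force: 0.0
[ 0.68484006 -0.04422612  0.21062895] 83.7482488185326 0.013005737965045887
1227 [ 0.66501358 -0.12021013  0.05156591] [0.69437562 0.00149082 0.06474042] [[ 0.66929038 -0.11237639  0.05584496]
 [ 0.68234114 -0.04883391  0.06128537]
 [ 0.69122796 -0.00164397  0.063419  ]]
-0.1 171 0.6752922635876384 0.0634978866195601
-0.08 161 0.6812067325430041 0.06379411464417387
-0.06 179 0.683033868806304 0.063654198242635
-0.04 190 0.6849313055707058 0.06390941269941479
-0.02 194 0.6870487315880367 0.06357404713296473
0.0 240 0.6796946009823742 0.06289298134141569
0.02 0 0 0
```

View pics/w4.png

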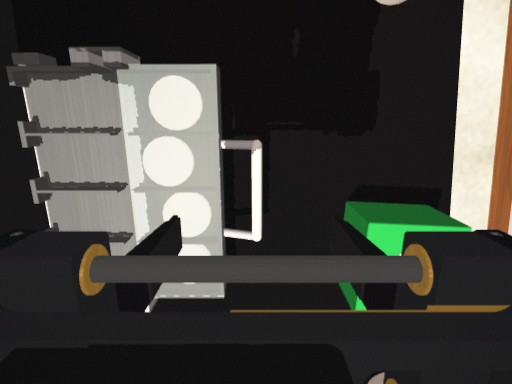

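The wrist view shows the handle bar at column 257, rows 145–240, right below the tool. Narrow the fingers to about 36 mm, then descend and pinch.

```bash

python3 -m crank '{"delta_pos":[[0,0,2],[0,0,4],[0,0,6],[0,0,7],[0,0,8]],"roll":[0,0,0,0,0],"fingers":[0.62,0.62,0.62,0.62,0.62]}'
python3 -m crank '{"delta_pos":[[0,0,0],[0,0,0],[0,0,0],[0,0,0],[0,0,0]],"roll":[0,0,0,0,0],"fingers":[0.62,0.62,0.62,0.62,0.62]}'
python3 -m crank '{"delta_pos":[[0,0,2],[0,0,4],[0,0,6],[0,0,8],[0,0,9.1]],"roll":[0,0,0,0,0],"fingers":[0.62,0.62,0.62,0.62,0.62]}'
python3 -m crank '{"delta_pos":[[0,0,0],[0,0,0],[0,0,0],[0,0,0],[0,0,0]],"roll":[0,0,0,0,0],"fingers":[1,1,1,1,1]}'
python3 -m crank '{"delta_pos":[[0,0,0],[0,0,0],[0,0,0],[0,0,0],[0,0,0]],"roll":[0,0,0,0,0],"fingers":[1,1,1,1,1]}'
python3 - <<'E'
from h import *
st,p,yaw,t=pose(); print(p,yaw,t)
r=np.hypot(.268,.030);a0=np.arctan2(.030,.268)
for th in (.1,.2,.3,.4,.5): print(th,100*(r*np.cos(a0)-r*np.cos(a0+th)),100*(r*np.sin(a0+th)-r*np.sin(a0)))
E
```

```text
time_s: 13.43
tool_pos: [0.685, -0.0437, 0.1299]
orientation: [-2.338, -2.098, 0.001]
ft_force: [-0.2, -0.2, -0.0]
width: 0.708
finger_force: 0.0
time_s: 13.85
tool_pos: [0.6855, -0.0432, 0.1316]
orientation: [2.336, 2.099, 0.001]
ft_force: [-0.3, -0.0, -0.2]
width: 0.398
finger_force: 0.0
time_s: 14.27
tool_pos: [0.6846, -0.0431, 0.0379]
orientation: [-2.336, -2.099, 0.002]
ft_force: [0.7, 0.0, -0.0]
width: 0.383
finger_force: 0.0
time_s: 14.68
tool_pos: [0.6857, -0.0432, 0.041]
orientation: [2.336, 2.099, 0.002]
ft_force: [-0.6, 0.4, 3.5]
width: 0.118
finger_force: 30.0
time_s: 15.1
tool_pos: [0.6857, -0.0432, 0.041]
orientation: [2.336, 2.099, 0.002]
ft_force: [-0.5, -1.1, 6.6]
width: 0.116
finger_force: 30.0
[ 0.68570031 -0.04323943  0.04095484] 83.87466458188095 0.10794593062830454
0.1 0.4333886204893944 2.6605480619690725
0.2 1.1302237062399079 5.264537798831366
0.3 2.0835427114177794 7.785951005900718
0.4 3.283820387648631 10.19959455588049
0.5 4.719063957150621 12.48135212026376
```

```bash

python3 -m crank '{"delta_pos":[[0,-0.19,-1.34],[0,-0.43,-2.66],[0,-0.75,-3.97],[0,-1.13,-5.26],[0,-1.58,-6.54]],"roll":[0,0,0,0,0],"fingers":[1,1,1,1,1]}'
python3 -m crank '{"delta_pos":[[0,-0.51,-1.25],[0,-1.08,-2.47],[0,-1.71,-3.66],[0,-2.4,-4.82],[0,-3.14,-5.94]],"roll":[0,0,0,0,0],"fingers":[1,1,1,1,1]}'
python3 -m crank '{"delta_pos":[[0,0,0],[0,0,0],[0,0,0],[0,0,0],[0,0,0]],"roll":[0,0,0,0,0],"fingers":[1,1,1,1,1]}'
python3 -m crank '{"delta_pos":[[0,0,0],[0,0,0],[0,0,0],[0,0,0],[0,0,0]],"roll":[0,0,0,0,0],"fingers":[1,1,1,1,1]}'
python3 - <<'E'
from h import *
s=arm.snapshot("scene"); save(s,"s2")
for o in arm.outline_of(s,"disc1_center"):
    p,_=world(s,o["pixels"]); print(round(o["conf"],2),np.round(o["box"]),np.median(p,0).round(3) if len(p) else 0)
E
```

```text
time_s: 15.52
tool_pos: [0.6706, -0.0416, 0.1061]
orientation: [2.335, 2.098, 0.004]
ft_force: [7.0, -1.2, -4.3]
width: 0.117
finger_force: 30.0
time_s: 15.93
tool_pos: [0.6402, -0.0384, 0.1664]
orientation: [2.333, 2.096, 0.007]
ft_force: [9.5, -1.5, 1.2]
width: 0.118
finger_force: 30.0
time_s: 16.35
tool_pos: [0.6408, -0.0384, 0.1656]
orientation: [2.333, 2.096, 0.007]
ft_force: [11.0, -0.1, 3.0]
width: 0.12
finger_force: 30.0
time_s: 16.77
tool_pos: [0.6408, -0.0384, 0.1656]
orientation: [2.333, 2.096, 0.007]
ft_force: [9.6, -0.4, 3.4]
width: 0.114
finger_force: 30.0
```

View pics/s2.png

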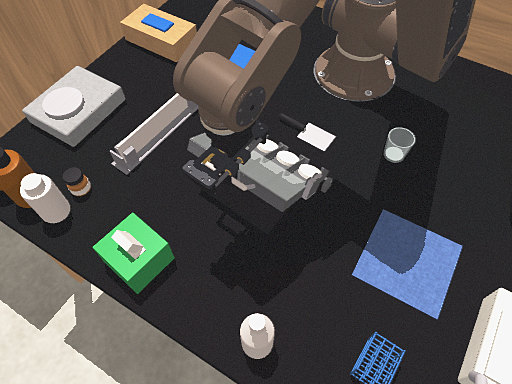

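```bash
python3 - <<'E'
from h import *
s=arm.snapshot("top"); save(s,"t2"); cv2.imwrite("pics/t2c.png",cv2.resize(s["img"][150:300,190:370,::-1],None,fx=4,fy=4))
for o in arm.outline_of(s,"disc1_center"):
    p,_=world(s,o["pixels"]); print(round(o["conf"],2),np.round(o["box"]),np.median(p,0).round(3) if len(p) else 0)
E
```

```text
0.48 [320. 256.  16.  23.] [ 0.426 -0.14   0.054]
```

View pics/t2c.png

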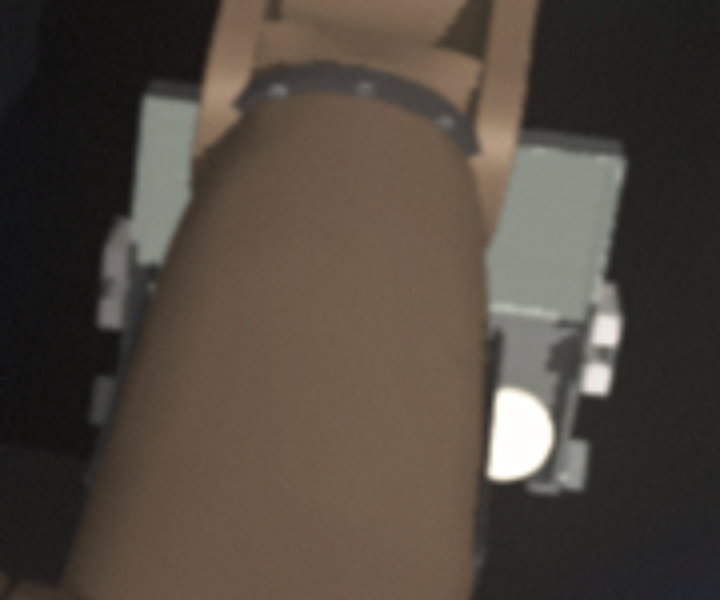

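All four discs are at the low end: three in the scene view at (270,146), (288,157) and (310,172), the fourth in the top view, and the space under the cover is empty. Lowering the tray.

```bash

python3 -m crank '{"delta_pos":[[0,0.74,1.12],[0,1.43,2.28],[0,2.06,3.47],[0,2.63,4.69],[0,3.14,5.94]],"roll":[0,0,0,0,0],"fingers":[1,1,1,1,1]}'
python3 -m crank '{"delta_pos":[[0,0.45,1.28],[0,0.83,2.57],[0,1.15,3.88],[0,1.39,5.2],[0,1.58,6.54]],"roll":[0,0,0,0,0],"fingers":[1,1,1,1,1]}'
python3 -m crank '{"delta_pos":[[0,0,0],[0,0,0],[0,0,0],[0,0,0],[0,0,0]],"roll":[0,0,0,0,0],"fingers":[1,1,0.62,0.62,0.62]}'
python3 -m crank '{"delta_pos":[[0,0,0],[0,0,0],[0,0,0],[0,0,0],[0,0,0]],"roll":[0,0,0,0,0],"fingers":[0.62,0.62,0.62,0.62,0.62]}'
python3 -m crank '{"delta_pos":[[0,0,-3],[0,0,-7],[0,0,-11],[0,0,-14],[0,0,-17]],"roll":[0,0,0,0,0],"fingers":[0.62,0.62,0.62,0.62,0.62]}'
python3 -m crank '{"delta_pos":[[0,-4,0],[0,-8,0],[0,-12,0],[0,-16,0],[0,-16,0]],"roll":[0,0,0,0,0],"fingers":[0,0,0,0,0]}'
python3 -m crank '{"delta_pos":[[0,0,0],[0,0,0],[0,0,0],[0,0,0],[0,0,0]],"roll":[0,0,0,0,0],"fingers":[0,0,0,0,0]}'
python3 - <<'E'
from h import *
st,p,yaw,t=pose(); print(p,yaw,t)
for n in ("wrist","scene"):
  s=arm.snapshot(n); save(s,n[0]+"5")
  for o in arm.outline_of(s,"disc1_center"):
    P,_=world(s,o["pixels"],st); 
    if len(P): print(n,round(o["conf"],2),np.round(o["box"]),np.median(P,0).round(3),((P.min(0)+P.max(0))/2).round(3))
E
```

```text
time_s: 17.38
tool_pos: [0.6713, -0.0417, 0.1042]
orientation: [2.335, 2.098, 0.003]
ft_force: [7.0, 0.8, 0.9]
width: 0.114
finger_force: 30.0
time_s: 17.8
tool_pos: [0.6857, -0.0433, 0.0383]
orientation: [2.337, 2.099, -0.0]
ft_force: [-17.9, 0.8, 37.2]
width: 0.118
finger_force: 30.0
time_s: 18.22
tool_pos: [0.6847, -0.0431, 0.0394]
orientation: [-2.336, -2.099, 0.001]
ft_force: [0.0, 0.2, 0.4]
width: 0.276
finger_force: 0.0
time_s: 18.63
tool_pos: [0.6852, -0.0432, 0.0397]
orientation: [2.337, 2.099, 0.0]
ft_force: [-0.2, 1.3, -0.4]
width: 0.376
finger_force: 0.0
time_s: 19.05
tool_pos: [0.6851, -0.0431, 0.2119]
orientation: [2.336, 2.099, 0.001]
ft_force: [0.5, -0.9, -0.1]
width: 0.382
finger_force: 0.0
time_s: 19.47
tool_pos: [0.5193, -0.0249, 0.2095]
orientation: [-2.334, -2.098, 0.005]
ft_force: [1.8, 0.0, 1.7]
width: 0.675
finger_force: 0.0
time_s: 19.88
tool_pos: [0.5267, -0.0262, 0.2092]
orientation: [-2.337, -2.099, 0.0]
ft_force: [1.0, -1.3, -0.1]
width: 0.985
finger_force: 0.0
[ 0.52674973 -0.02619848  0.20922957] 83.8693351072827 0.01749344425259768
wrist 0.77 [197. 267.  39.  38.] [ 0.441 -0.116  0.041] [ 0.44  -0.137  0.038]
scene 0.59 [243. 140.  18.  14.] [ 0.459 -0.14   0.041] [ 0.519 -0.096  0.16 ]
```

View pics/w5.png

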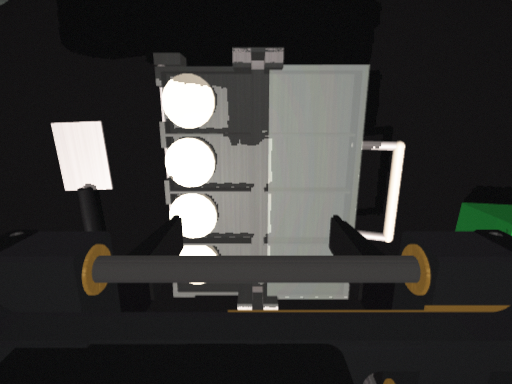

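All four discs are home at the low end: wrist image (189,102), (190,162), (193,216) and (198,265). Now I fit their positions.

```bash
cat > discs.py <<'E'
from h import *
from scipy.ndimage import label
def discs(cams=("wrist","top"),zr=(.034,.046),box=(.39,.50,-.2,.13)):
    for n in cams:
        st=arm.observe(); s=arm.snapshot(n); P,uv=world(s,None,st); x,y,z=P.T
        br=s["img"].min(2)[uv[:,1],uv[:,0]]
        m=(br>150)&(z>zr[0])&(z<zr[1])&(x>box[0])&(x<box[1])&(y>box[2])&(y<box[3])
        M=np.zeros(s["img"].shape[:2],bool); M[uv[m,1],uv[m,0]]=1; I=np.full(M.shape,-1); I[uv[:,1],uv[:,0]]=np.arange(len(uv))
        L,k=label(M)
        for i in range(1,k+1):
            q=P[I[(L==i)&(I>=0)]]
            if len(q)>40:
                c,r=cv2.minEnclosingCircle(q[:,:2].astype(np.float32)*1000); print(n,len(q),np.round(c,1),round(r,1),"z",np.median(q[:,2]).round(4))
if __name__=="__main__": discs(("wrist","top","scene"))
E
python3 discs.py
```

```text
wrist 2291 [457.9  69. ] 30.9 z 0.0409
wrist 1970 [448.8  -0.7] 30.1 z 0.0409
wrist 1567 [442.  -67.7] 29.8 z 0.0408
wrist 332 [ 438.9 -120.9] 24.6 z 0.0408
top 45 [459.3  88.9] 20.2 z 0.0393
top 272 [ 433.8 -135.2] 29.7 z 0.0399
scene 67 [ 453.4 -143.7] 21.6 z 0.0405
scene 321 [443.  -69.6] 30.9 z 0.0404
scene 342 [ 4.498e+02 -4.000e-01] 31.2 z 0.0401
scene 367 [459.4  68.2] 31.4 z 0.0403
```

```bash
python3 - <<'E'
from h import *
plan([(.4575,.068,.14,83.9),(.4575,.068,.0325,83.9),(.4575,.068,.13,83.9),(.575,.423,.13,83.9),(.575,.423,.02,83.9)])
E
```

```text
[8.62, -7.83, 6.95] roll -0.0
   [0.0, 0.0, 10.75] roll -0.0
   [0.0, 0.0, -9.75] roll -0.0
   [18.27, 3.96, -0.0] roll -0.0
   [18.27, 3.96, -0.0] roll -0.0
   [0.0, 0.0, 11.0] roll -0.0
```

```bash

python3 -m crank '{"delta_pos":[[2.2,-2,1.7],[4.4,-4,3.5],[6.6,-6,5.2],[8.62,-7.83,6.95],[8.62,-7.83,6.95]],"roll":[0,0,0,0,0],"fingers":[0,0,0,0,0]}'
python3 -m crank '{"delta_pos":[[0,0,0],[0,0,0],[0,0,3],[0,0,6],[0,0,8]],"roll":[0,0,0,0,0],"fingers":[0,0,0,0,0]}'
python3 -m crank '{"delta_pos":[[0,0,0.6],[0,0,1.2],[0,0,1.8],[0,0,2.3],[0,0,2.75]],"roll":[0,0,0,0,0],"fingers":[0,0,0,0,0]}'
python3 -m crank '{"delta_pos":[[0,0,0],[0,0,0],[0,0,0],[0,0,0],[0,0,0]],"roll":[0,0,0,0,0],"fingers":[0,0,0.2,0.5,0.5]}'
python3 -m crank '{"delta_pos":[[0,0,0],[0,0,0],[0,0,0],[0,0,0],[0,0,0]],"roll":[0,0,0,0,0],"fingers":[0.8,0.8,0.8,0.8,0.8]}'
```

```text
time_s: 20.65
tool_pos: [0.4534, 0.0704, 0.1378]
orientation: [-2.332, -2.099, 0.006]
ft_force: [0.4, -0.2, 0.2]
width: 1.001
finger_force: 0.0
time_s: 21.07
tool_pos: [0.4584, 0.0671, 0.0591]
orientation: [2.337, 2.097, 0.002]
ft_force: [-0.2, -0.2, -0.1]
width: 0.999
finger_force: 0.0
time_s: 21.48
tool_pos: [0.4581, 0.0678, 0.0329]
orientation: [2.336, 2.099, 0.002]
ft_force: [-0.5, 0.2, -0.2]
width: 1.0
finger_force: 0.0
time_s: 21.9
tool_pos: [0.4575, 0.068, 0.0329]
orientation: [2.337, 2.099, 0.0]
ft_force: [-0.0, -0.1, 0.5]
width: 0.842
finger_force: 0.0
time_s: 22.32
tool_pos: [0.459, 0.0678, 0.0329]
orientation: [2.335, 2.098, 0.004]
ft_force: [4.1, -1.7, 0.0]
width: 0.62
finger_force: 30.0
```

```bash

python3 -m crank '{"delta_pos":[[0,0,-0.7],[0,0,-2.5],[0,0,-5],[0,0,-8],[0,0,-9.75]],"roll":[0,0,0,0,0],"fingers":[0.8,0.8,0.8,0.8,0.8]}'
python3 -m crank '{"delta_pos":[[3,0.7,0],[7,1.5,0],[11,2.4,0],[15,3.2,0],[18.27,3.96,0]],"roll":[0,0,0,0,0],"fingers":[0.8,0.8,0.8,0.8,0.8]}'
python3 -m crank '{"delta_pos":[[4,0.9,0],[8,1.7,0],[12,2.6,0],[15.5,3.4,0],[18.27,3.96,0]],"roll":[0,0,0,0,0],"fingers":[0.8,0.8,0.8,0.8,0.8]}'
python3 -m crank '{"delta_pos":[[0,0,2],[0,0,5],[0,0,8],[0,0,10],[0,0,11]],"roll":[0,0,0,0,0],"fingers":[0.8,0.8,0.8,0.8,0.8]}'
python3 -m crank '{"delta_pos":[[0,0,0.3],[0,0,0.6],[0,0,0.9],[0,0,1.15],[0,0,1.15]],"roll":[0,0,0,0,0],"fingers":[0.8,0.8,0.8,0.8,0.8]}'
```

```text
time_s: 22.73
tool_pos: [0.4578, 0.068, 0.1323]
orientation: [2.336, 2.099, 0.002]
ft_force: [-0.7, 0.3, -1.4]
width: 0.622
finger_force: 30.0
time_s: 23.15
tool_pos: [0.5166, 0.248, 0.1302]
orientation: [2.336, 2.1, 0.0]
ft_force: [0.5, -0.1, -1.7]
width: 0.624
finger_force: 30.0
time_s: 23.57
tool_pos: [0.5753, 0.4255, 0.1296]
orientation: [-2.336, -2.101, 0.0]
ft_force: [-0.9, 0.8, -1.1]
width: 0.625
finger_force: 30.0
time_s: 23.98
tool_pos: [0.5738, 0.4221, 0.0166]
orientation: [-2.336, -2.099, 0.007]
ft_force: [0.5, -0.2, -0.8]
width: 0.621
finger_force: 30.0
time_s: 24.4
tool_pos: [0.5755, 0.4229, 0.0092]
orientation: [2.337, 2.099, 0.001]
ft_force: [-0.6, 0.1, -0.6]
width: 0.624
finger_force: 30.0
```

```bash

python3 -m crank '{"delta_pos":[[0,0,0.05],[0,0,0.1],[0,0,0.15],[0,0,0.2],[0,0,0.2]],"roll":[0,0,0,0,0],"fingers":[0.8,0.8,0.8,0.8,0.8]}'
python3 -m crank '{"delta_pos":[[0,0,0],[0,0,0],[0,0,0],[0,0,0],[0,0,0]],"roll":[0,0,0,0,0],"fingers":[0.5,0.4,0.3,0.2,0]}'
python3 -m crank '{"delta_pos":[[0,0,-1],[0,0,-3],[0,0,-6],[0,0,-10],[0,0,-13]],"roll":[0,0,0,0,0],"fingers":[0,0,0,0,0]}'
python3 -m crank '{"delta_pos":[[0,0,0],[0,0,0],[0,0,0],[0,0,0],[0,0,0]],"roll":[0,0,0,0,0],"fingers":[0,0,0,0,0]}'
python3 - <<'E'
from discs import *
print(pose()[1:])
discs(("wrist","top"),(.008,.02),(.4,.65,.25,.5))
discs(("top","scene"))
plan([(.449,0,.14,83.9),(.449,0,.0325,83.9),(.449,0,.13,83.9),(.575,.319,.13,83.9)])
E
```

```text
time_s: 24.82
tool_pos: [0.5753, 0.4229, 0.0068]
orientation: [2.337, 2.099, 0.0]
ft_force: [-0.6, -1.0, 1.5]
width: 0.619
finger_force: 30.0
time_s: 25.23
tool_pos: [0.5752, 0.4228, 0.0064]
orientation: [2.337, 2.099, -0.0]
ft_force: [-0.1, -1.2, -0.1]
width: 0.778
finger_force: 0.0
time_s: 25.65
tool_pos: [0.5754, 0.423, 0.1399]
orientation: [2.337, 2.099, 0.002]
ft_force: [-0.5, 0.9, -0.4]
width: 0.996
finger_force: 0.0
time_s: 26.07
tool_pos: [0.5747, 0.4225, 0.1351]
orientation: [-2.337, -2.099, 0.004]
ft_force: [0.3, -0.4, -0.1]
width: 1.0
finger_force: 0.0
(array([0.57474699, 0.42252952, 0.13509799]), np.float64(83.86637591372656), np.float64(0.14128304705672495))
wrist 2505 [574.6 423.8] 29.8 z 0.0148
top 378 [573.2 422.8] 29.0 z 0.0138
top 437 [4.472e+02 3.000e-01] 30.7 z 0.0401
top 444 [441.7 -66.9] 31.5 z 0.0398
top 455 [ 435.1 -132.1] 31.3 z 0.0402
scene 294 [ 436.3 -133.6] 31.1 z 0.0403
scene 323 [443.5 -68.8] 31.9 z 0.0402
scene 347 [ 4.497e+02 -3.000e-01] 30.9 z 0.04
   [-14.46, -2.67, -0.14] roll -0.0
   [-14.46, -2.68, -0.14] roll -0.0
   [-14.46, -2.68, -0.14] roll -0.0
   [0.0, 0.0, 10.75] roll -0.0
   [0.0, 0.0, -9.75] roll -0.0
   [16.53, 4.57, -0.0] roll -0.0
   [16.53, 4.57, -0.0] roll -0.0
```

```bash

python3 -m crank '{"delta_pos":[[-3,-0.6,0],[-6,-1.2,0],[-9,-1.7,0],[-12,-2.3,0],[-14.46,-2.68,0]],"roll":[0,0,0,0,0],"fingers":[0,0,0,0,0]}'
python3 -m crank '{"delta_pos":[[-3,-0.6,0],[-6,-1.2,0],[-9,-1.7,0],[-12,-2.3,0],[-14.46,-2.68,0]],"roll":[0,0,0,0,0],"fingers":[0,0,0,0,0]}'
python3 -m crank '{"delta_pos":[[-3,-0.6,0],[-6,-1.2,0],[-9,-1.7,0],[-12,-2.3,0],[-14.46,-2.68,0]],"roll":[0,0,0,0,0],"fingers":[0,0,0,0,0]}'
python3 -m crank '{"delta_pos":[[0,0,0],[0,0,0],[0,0,3],[0,0,6],[0,0,7.5]],"roll":[0,0,0,0,0],"fingers":[0,0,0,0,0]}'
python3 -m crank '{"delta_pos":[[0,0,0.6],[0,0,1.2],[0,0,1.8],[0,0,2.3],[0,0,2.8]],"roll":[0,0,0,0,0],"fingers":[0,0,0,0,0]}'
python3 -m crank '{"delta_pos":[[0,0,0],[0,0,0],[0,0,0],[0,0,0],[0,0,0]],"roll":[0,0,0,0,0],"fingers":[0,0,0.2,0.5,0.5]}'
python3 -m crank '{"delta_pos":[[0,0,0],[0,0,0],[0,0,0],[0,0,0],[0,0,0]],"roll":[0,0,0,0,0],"fingers":[0.8,0.8,0.8,0.8,0.8]}'
```

```text
time_s: 26.68
tool_pos: [0.5321, 0.2802, 0.1364]
orientation: [-2.337, -2.099, 0.001]
ft_force: [0.9, -0.6, -0.3]
width: 0.997
finger_force: 0.0
time_s: 27.1
tool_pos: [0.4901, 0.1394, 0.1365]
orientation: [-2.337, -2.099, 0.001]
ft_force: [1.8, 0.5, 0.1]
width: 0.999
finger_force: 0.0
time_s: 27.52
tool_pos: [0.4481, -0.0014, 0.1366]
orientation: [2.337, 2.099, -0.0]
ft_force: [0.7, -0.1, 0.6]
width: 1.001
finger_force: 0.0
time_s: 27.93
tool_pos: [0.4486, 0.001, 0.0595]
orientation: [-2.336, -2.1, 0.001]
ft_force: [0.2, 0.4, -0.2]
width: 1.0
finger_force: 0.0
time_s: 28.35
tool_pos: [0.4494, 0.0002, 0.0338]
orientation: [2.336, 2.099, 0.001]
ft_force: [0.1, -0.1, 0.0]
width: 1.003
finger_force: 0.0
time_s: 28.77
tool_pos: [0.4491, 0.0, 0.0339]
orientation: [2.337, 2.099, 0.0]
ft_force: [1.0, -0.7, -0.3]
width: 0.849
finger_force: 0.0
time_s: 29.18
tool_pos: [0.4496, -0.0, 0.0337]
orientation: [2.336, 2.099, 0.001]
ft_force: [3.2, -0.2, 0.1]
width: 0.619
finger_force: 30.0
```

```bash

python3 -m crank '{"delta_pos":[[0,0,-0.7],[0,0,-2.5],[0,0,-5],[0,0,-8],[0,0,-9.75]],"roll":[0,0,0,0,0],"fingers":[0.8,0.8,0.8,0.8,0.8]}'
python3 -m crank '{"delta_pos":[[3,0.8,0],[7,1.9,0],[10,2.8,0],[13,3.6,0],[16.53,4.57,0]],"roll":[0,0,0,0,0],"fingers":[0.8,0.8,0.8,0.8,0.8]}'
python3 -m crank '{"delta_pos":[[4,1.1,0],[8,2.2,0],[11,3,0],[14,3.9,0],[16.53,4.57,0]],"roll":[0,0,0,0,0],"fingers":[0.8,0.8,0.8,0.8,0.8]}'
python3 -m crank '{"delta_pos":[[0,0,2],[0,0,5],[0,0,8],[0,0,10],[0,0,11]],"roll":[0,0,0,0,0],"fingers":[0.8,0.8,0.8,0.8,0.8]}'
python3 -m crank '{"delta_pos":[[0,0,0.3],[0,0,0.6],[0,0,0.9],[0,0,1.25],[0,0,1.25]],"roll":[0,0,0,0,0],"fingers":[0.8,0.8,0.8,0.8,0.8]}'
python3 -m crank '{"delta_pos":[[0,0,0.05],[0,0,0.1],[0,0,0.12],[0,0,0.12],[0,0,0.12]],"roll":[0,0,0,0,0],"fingers":[0.8,0.8,0.8,0.8,0.8]}'
```

```text
time_s: 29.6
tool_pos: [0.4486, 0.0002, 0.1336]
orientation: [2.337, 2.099, 0.0]
ft_force: [-0.3, -1.0, -0.2]
width: 0.619
finger_force: 30.0
time_s: 30.02
tool_pos: [0.5114, 0.1607, 0.1315]
orientation: [-2.337, -2.099, 0.002]
ft_force: [0.8, 0.3, -0.1]
width: 0.62
finger_force: 30.0
time_s: 30.43
tool_pos: [0.5748, 0.321, 0.1312]
orientation: [-2.336, -2.1, 0.002]
ft_force: [1.2, -0.3, -1.0]
width: 0.624
finger_force: 30.0
time_s: 30.85
tool_pos: [0.5733, 0.3184, 0.0184]
orientation: [-2.336, -2.099, 0.008]
ft_force: [1.0, 0.1, -0.6]
width: 0.62
finger_force: 30.0
time_s: 31.27
tool_pos: [0.5753, 0.3191, 0.009]
orientation: [2.337, 2.099, 0.001]
ft_force: [0.3, -1.1, -0.5]
width: 0.624
finger_force: 30.0
time_s: 31.68
tool_pos: [0.5753, 0.3191, 0.0078]
orientation: [2.337, 2.099, 0.001]
ft_force: [0.3, -0.3, 3.0]
width: 0.621
finger_force: 30.0
```

```bash

python3 -m crank '{"delta_pos":[[0,0,0],[0,0,0],[0,0,0],[0,0,0],[0,0,0]],"roll":[0,0,0,0,0],"fingers":[0.5,0.4,0.3,0.2,0]}'
python3 -m crank '{"delta_pos":[[0,0,-1],[0,0,-3],[0,0,-6],[0,0,-10],[0,0,-13]],"roll":[0,0,0,0,0],"fingers":[0,0,0,0,0]}'
python3 -m crank '{"delta_pos":[[0,0,0],[0,0,0],[0,0,0],[0,0,0],[0,0,0]],"roll":[0,0,0,0,0],"fingers":[0,0,0,0,0]}'
python3 - <<'E'
from discs import *
print(pose()[1:])
discs(("wrist","top"),(.008,.02),(.4,.65,.25,.5))
discs(("top","scene"))
plan([(.442,-.067,.1365,83.9),(.442,-.067,.0325,83.9),(.442,-.067,.13,83.9),(.471,.423,.13,83.9)])
E
```

```text
time_s: 32.1
tool_pos: [0.575, 0.319, 0.0072]
orientation: [2.337, 2.1, -0.001]
ft_force: [0.2, -0.2, 0.3]
width: 0.777
finger_force: 0.0
time_s: 32.52
tool_pos: [0.5753, 0.3192, 0.1405]
orientation: [2.337, 2.099, 0.002]
ft_force: [0.1, 0.4, 0.5]
width: 0.998
finger_force: 0.0
time_s: 32.93
tool_pos: [0.5747, 0.3188, 0.1361]
orientation: [-2.337, -2.099, 0.003]
ft_force: [0.4, -0.0, -0.4]
width: 0.996
finger_force: 0.0
(array([0.57465197, 0.31883107, 0.13605594]), np.float64(83.86504269812866), np.float64(0.13169909294962737))
wrist 3227 [574.3 423.6] 29.9 z 0.0148
wrist 2485 [574.3 318.2] 29.9 z 0.0148
top 342 [573.9 316. ] 30.7 z 0.0136
top 444 [441.2 -67.3] 31.1 z 0.04
top 450 [ 434.9 -132.6] 30.7 z 0.0401
scene 294 [ 435.8 -132.2] 30.8 z 0.0403
scene 325 [442.7 -68.6] 31.3 z 0.0402
   [-13.27, -3.03, 0.01] roll -0.0
   [-13.27, -3.04, 0.01] roll -0.0
   [-13.26, -3.04, 0.01] roll -0.0
   [0.0, 0.0, 10.4] roll -0.0
   [0.0, 0.0, -9.75] roll -0.0
   [16.34, -0.77, -0.0] roll -0.0
   [16.34, -0.77, -0.0] roll -0.0
   [16.34, -0.77, -0.0] roll -0.0
```

```bash

python3 -m crank '{"delta_pos":[[-3,-0.7,0],[-6,-1.4,0],[-9,-2,0],[-12,-2.7,0],[-13.27,-3.03,0]],"roll":[0,0,0,0,0],"fingers":[0,0,0,0,0]}'
python3 -m crank '{"delta_pos":[[-3,-0.7,0],[-6,-1.4,0],[-9,-2,0],[-12,-2.7,0],[-13.27,-3.03,0]],"roll":[0,0,0,0,0],"fingers":[0,0,0,0,0]}'
python3 -m crank '{"delta_pos":[[-3,-0.7,0],[-6,-1.4,0],[-9,-2,0],[-12,-2.7,0],[-13.27,-3.03,0]],"roll":[0,0,0,0,0],"fingers":[0,0,0,0,0]}'
python3 -m crank '{"delta_pos":[[0,0,0],[0,0,0],[0,0,3],[0,0,6],[0,0,7.5]],"roll":[0,0,0,0,0],"fingers":[0,0,0,0,0]}'
python3 -m crank '{"delta_pos":[[0,0,0.6],[0,0,1.2],[0,0,1.8],[0,0,2.4],[0,0,2.9]],"roll":[0,0,0,0,0],"fingers":[0,0,0,0,0]}'
python3 -m crank '{"delta_pos":[[0,0,0],[0,0,0],[0,0,0],[0,0,0],[0,0,0]],"roll":[0,0,0,0,0],"fingers":[0,0,0.2,0.5,0.5]}'
python3 -m crank '{"delta_pos":[[0,0,0],[0,0,0],[0,0,0],[0,0,0],[0,0,0]],"roll":[0,0,0,0,0],"fingers":[0.8,0.8,0.8,0.8,0.8]}'
```

```text
time_s: 33.55
tool_pos: [0.5296, 0.1879, 0.1372]
orientation: [-2.338, -2.098, 0.002]
ft_force: [0.9, -0.7, 1.1]
width: 0.997
finger_force: 0.0
time_s: 33.97
tool_pos: [0.4857, 0.0596, 0.1374]
orientation: [-2.338, -2.098, 0.001]
ft_force: [0.6, 0.8, -0.0]
width: 1.0
finger_force: 0.0
time_s: 34.38
tool_pos: [0.4417, -0.0693, 0.1375]
orientation: [2.338, 2.098, -0.0]
ft_force: [0.1, -0.0, -0.1]
width: 0.999
finger_force: 0.0
time_s: 34.8
tool_pos: [0.4421, -0.0658, 0.0603]
orientation: [-2.335, -2.1, 0.001]
ft_force: [-0.6, -0.7, -0.3]
width: 1.0
finger_force: 0.0
time_s: 35.22
tool_pos: [0.4426, -0.067, 0.0334]
orientation: [2.336, 2.099, 0.001]
ft_force: [-0.6, -0.2, -0.0]
width: 1.0
finger_force: 0.0
time_s: 35.63
tool_pos: [0.4424, -0.0672, 0.0337]
orientation: [2.337, 2.099, 0.0]
ft_force: [-0.2, -0.7, -0.4]
width: 0.846
finger_force: 0.0
time_s: 36.05
tool_pos: [0.4425, -0.0672, 0.0335]
orientation: [2.337, 2.099, 0.0]
ft_force: [1.6, -0.9, 0.7]
width: 0.623
finger_force: 30.0
```

```bash

python3 -m crank '{"delta_pos":[[0,0,-0.7],[0,0,-2.5],[0,0,-5],[0,0,-8],[0,0,-9.75]],"roll":[0,0,0,0,0],"fingers":[0.8,0.8,0.8,0.8,0.8]}'
python3 -m crank '{"delta_pos":[[3,-0.2,0],[7,-0.3,0],[10,-0.5,0],[13,-0.6,0],[16.34,-0.77,0]],"roll":[0,0,0,0,0],"fingers":[0.8,0.8,0.8,0.8,0.8]}'
python3 -m crank '{"delta_pos":[[3,-0.2,0],[7,-0.3,0],[10,-0.5,0],[13,-0.6,0],[16.34,-0.77,0]],"roll":[0,0,0,0,0],"fingers":[0.8,0.8,0.8,0.8,0.8]}'
python3 -m crank '{"delta_pos":[[4,-0.2,0],[8,-0.4,0],[11,-0.5,0],[14,-0.65,0],[16.34,-0.77,0]],"roll":[0,0,0,0,0],"fingers":[0.8,0.8,0.8,0.8,0.8]}'
python3 -m crank '{"delta_pos":[[0,0,2],[0,0,5],[0,0,8],[0,0,10],[0,0,11]],"roll":[0,0,0,0,0],"fingers":[0.8,0.8,0.8,0.8,0.8]}'
python3 -m crank '{"delta_pos":[[0,0,0.3],[0,0,0.6],[0,0,0.9],[0,0,1.2],[0,0,1.2]],"roll":[0,0,0,0,0],"fingers":[0.8,0.8,0.8,0.8,0.8]}'
python3 -m crank '{"delta_pos":[[0,0,0.05],[0,0,0.1],[0,0,0.15],[0,0,0.15],[0,0,0.15]],"roll":[0,0,0,0,0],"fingers":[0.8,0.8,0.8,0.8,0.8]}'
```

```text
time_s: 36.47
tool_pos: [0.4422, -0.067, 0.1335]
orientation: [2.336, 2.099, 0.001]
ft_force: [0.4, 0.0, -0.5]
width: 0.624
finger_force: 30.0
time_s: 36.88
tool_pos: [0.4516, 0.0975, 0.1314]
orientation: [-2.337, -2.099, 0.0]
ft_force: [2.1, -0.4, -1.2]
width: 0.62
finger_force: 30.0
time_s: 37.3
tool_pos: [0.4611, 0.2608, 0.1313]
orientation: [-2.337, -2.1, 0.001]
ft_force: [0.5, -0.8, -1.5]
width: 0.618
finger_force: 30.0
time_s: 37.72
tool_pos: [0.4709, 0.4249, 0.1311]
orientation: [-2.336, -2.101, 0.001]
ft_force: [0.6, -0.5, 0.6]
width: 0.622
finger_force: 30.0
time_s: 38.13
tool_pos: [0.4703, 0.4219, 0.0184]
orientation: [-2.337, -2.099, 0.007]
ft_force: [0.0, 0.3, -0.7]
width: 0.623
finger_force: 30.0
time_s: 38.55
tool_pos: [0.4718, 0.4229, 0.0093]
orientation: [2.337, 2.099, 0.001]
ft_force: [-0.3, -0.7, -1.1]
width: 0.621
finger_force: 30.0
time_s: 38.97
tool_pos: [0.4717, 0.4228, 0.0075]
orientation: [2.337, 2.099, 0.0]
ft_force: [-0.6, -0.9, -0.2]
width: 0.62
finger_force: 30.0
```

```bash

python3 -m crank '{"delta_pos":[[0,0,0.03],[0,0,0.03],[0,0,0.03],[0,0,0.03],[0,0,0.03]],"roll":[0,0,0,0,0],"fingers":[0.5,0.4,0.3,0.2,0.2]}'
python3 -m crank '{"delta_pos":[[0,0,-1],[0,0,-3],[0,0,-6],[0,0,-10],[0,0,-13]],"roll":[0,0,0,0,0],"fingers":[0.15,0.15,0,0,0]}'
python3 -m crank '{"delta_pos":[[0,0,0],[0,0,0],[0,0,0],[0,0,0],[0,0,0]],"roll":[0,0,0,0,0],"fingers":[0,0,0,0,0]}'
python3 - <<'E'
from discs import *
print(pose()[1:])
discs(("wrist","top"),(.008,.02),(.4,.65,.25,.5))
discs(("top","scene"))
plan([(.435,-.133,.1365,83.9),(.435,-.133,.0325,83.9),(.435,-.133,.13,83.9),(.471,.319,.13,83.9)])
E
```

```text
time_s: 39.38
tool_pos: [0.4716, 0.4228, 0.007]
orientation: [2.337, 2.099, -0.0]
ft_force: [1.1, 0.3, -0.3]
width: 0.767
finger_force: 0.0
time_s: 39.8
tool_pos: [0.4717, 0.4229, 0.1402]
orientation: [2.337, 2.099, 0.002]
ft_force: [0.1, 0.2, 0.0]
width: 0.978
finger_force: 0.0
time_s: 40.22
tool_pos: [0.4712, 0.4225, 0.1358]
orientation: [-2.337, -2.099, 0.004]
ft_force: [0.0, -0.1, 0.3]
width: 1.003
finger_force: 0.0
(array([0.47121831, 0.42247773, 0.13580521]), np.float64(83.86719719706707), np.float64(0.12866724650901915))
wrist 2629 [574.3 423.9] 29.9 z 0.0147
wrist 2486 [470.7 422.2] 30.0 z 0.0148
wrist 51 [560.8 294. ] 8.6 z 0.0148
top 384 [573.1 423. ] 30.2 z 0.0132
top 410 [572.8 321.5] 31.5 z 0.0136
top 382 [470.1 421.7] 29.1 z 0.0138
top 451 [ 434.4 -133.3] 31.6 z 0.0401
scene 292 [ 435.9 -133.6] 31.3 z 0.0405
   [-18.55, 0.77, -0.0] roll -0.0
   [-18.55, 0.77, -0.0] roll -0.0
   [-18.55, 0.76, -0.0] roll -0.0
   [0.0, 0.0, 10.4] roll -0.0
   [0.0, 0.0, -9.75] roll -0.0
   [15.11, -0.41, -0.0] roll -0.0
   [15.11, -0.41, -0.0] roll -0.0
   [15.11, -0.41, -0.0] roll -0.0
```

```bash

python3 -m crank '{"delta_pos":[[-3.8,0.15,0],[-7.6,0.3,0],[-11.4,0.5,0],[-15.2,0.65,0],[-18.55,0.77,0]],"roll":[0,0,0,0,0],"fingers":[0,0,0,0,0]}'
python3 -m crank '{"delta_pos":[[-3.8,0.15,0],[-7.6,0.3,0],[-11.4,0.5,0],[-15.2,0.65,0],[-18.55,0.77,0]],"roll":[0,0,0,0,0],"fingers":[0,0,0,0,0]}'
python3 -m crank '{"delta_pos":[[-3.8,0.15,0],[-7.6,0.3,0],[-11.4,0.5,0],[-15.2,0.65,0],[-18.55,0.77,0]],"roll":[0,0,0,0,0],"fingers":[0,0,0,0,0]}'
python3 -m crank '{"delta_pos":[[0,0,0],[0,0,0],[0,0,2],[0,0,4],[0,0,6]],"roll":[0,0,0,0,0],"fingers":[0,0,0,0,0]}'
python3 -m crank '{"delta_pos":[[0,0,0.9],[0,0,1.8],[0,0,2.7],[0,0,3.6],[0,0,4.4]],"roll":[0,0,0,0,0],"fingers":[0,0,0,0,0]}'
python3 -m crank '{"delta_pos":[[0,0,0],[0,0,0],[0,0,0],[0,0,0],[0,0,0]],"roll":[0,0,0,0,0],"fingers":[0,0,0.2,0.5,0.5]}'
python3 -m crank '{"delta_pos":[[0,0,0],[0,0,0],[0,0,0],[0,0,0],[0,0,0]],"roll":[0,0,0,0,0],"fingers":[0.8,0.8,0.8,0.8,0.8]}'
```

```text
time_s: 40.83
tool_pos: [0.4589, 0.2357, 0.1369]
orientation: [-2.337, -2.1, 0.001]
ft_force: [0.9, -0.5, -0.3]
width: 1.005
finger_force: 0.0
time_s: 41.25
tool_pos: [0.4469, 0.0503, 0.1371]
orientation: [2.337, 2.099, -0.0]
ft_force: [0.6, 0.0, -0.4]
width: 1.001
finger_force: 0.0
time_s: 41.67
tool_pos: [0.4347, -0.1352, 0.1371]
orientation: [2.337, 2.099, -0.0]
ft_force: [-0.0, 0.8, -0.3]
width: 1.004
finger_force: 0.0
time_s: 42.08
tool_pos: [0.4353, -0.1319, 0.0766]
orientation: [2.335, 2.1, 0.001]
ft_force: [0.6, 0.3, 0.0]
width: 0.999
finger_force: 0.0
time_s: 42.5
tool_pos: [0.4354, -0.1328, 0.0327]
orientation: [2.336, 2.1, 0.0]
ft_force: [0.5, -0.1, -0.5]
width: 1.0
finger_force: 0.0
time_s: 42.92
tool_pos: [0.4354, -0.1331, 0.0335]
orientation: [2.336, 2.099, 0.0]
ft_force: [-1.0, 0.1, -0.1]
width: 0.849
finger_force: 0.0
time_s: 43.33
tool_pos: [0.4357, -0.1333, 0.0333]
orientation: [2.336, 2.099, 0.001]
ft_force: [2.5, -1.6, 1.2]
width: 0.62
finger_force: 30.0
```

```bash

python3 -m crank '{"delta_pos":[[0,0,-0.7],[0,0,-2.5],[0,0,-5],[0,0,-8],[0,0,-9.75]],"roll":[0,0,0,0,0],"fingers":[0.8,0.8,0.8,0.8,0.8]}'
python3 -m crank '{"delta_pos":[[3,-0.1,0],[6,-0.2,0],[9,-0.25,0],[12,-0.33,0],[15.11,-0.41,0]],"roll":[0,0,0,0,0],"fingers":[0.8,0.8,0.8,0.8,0.8]}'
python3 -m crank '{"delta_pos":[[3,-0.1,0],[6,-0.2,0],[9,-0.25,0],[12,-0.33,0],[15.11,-0.41,0]],"roll":[0,0,0,0,0],"fingers":[0.8,0.8,0.8,0.8,0.8]}'
python3 -m crank '{"delta_pos":[[3,-0.1,0],[6,-0.2,0],[9,-0.25,0],[12,-0.33,0],[15.11,-0.41,0]],"roll":[0,0,0,0,0],"fingers":[0.8,0.8,0.8,0.8,0.8]}'
python3 -m crank '{"delta_pos":[[0,0,2],[0,0,5],[0,0,8],[0,0,10],[0,0,11]],"roll":[0,0,0,0,0],"fingers":[0.8,0.8,0.8,0.8,0.8]}'
python3 -m crank '{"delta_pos":[[0,0,0.3],[0,0,0.6],[0,0,0.9],[0,0,1.2],[0,0,1.2]],"roll":[0,0,0,0,0],"fingers":[0.8,0.8,0.8,0.8,0.8]}'
python3 -m crank '{"delta_pos":[[0,0,0.05],[0,0,0.1],[0,0,0.15],[0,0,0.18],[0,0,0.18]],"roll":[0,0,0,0,0],"fingers":[0.8,0.8,0.8,0.8,0.8]}'
python3 -m crank '{"delta_pos":[[0,0,0],[0,0,0],[0,0,0],[0,0,0],[0,0,0]],"roll":[0,0,0,0,0],"fingers":[0.5,0.4,0.3,0.2,0.2]}'
python3 -m crank '{"delta_pos":[[0,0,-1],[0,0,-3],[0,0,-6],[0,0,-10],[0,0,-15]],"roll":[0,0,0,0,0],"fingers":[0.15,0.15,0,0,0]}'
python3 -m crank '{"delta_pos":[[0,0,0],[0,0,0],[0,0,0],[0,0,0],[0,0,0]],"roll":[0,0,0,0,0],"fingers":[0,0,0,0,0]}'
python3 - <<'E'
from discs import *
print(pose()[1:])
discs(("top","scene"),(.007,.02),(.4,.65,.25,.5))
T=arm.snapshot("top"); P,_=world(T); x,y,z=P.T
g=P[(z>.066)&(z<.09)&(abs(y+.37)<.05)&(x>.3)&(x<.7)]; print("gate",len(g),np.median(g,0),g.min(0),g.max(0))
plan([(.515,-.12,.21,60),(.515,-.371,.21,-4.3)])
E
```

```text
time_s: 43.75
tool_pos: [0.435, -0.1328, 0.1332]
orientation: [2.336, 2.099, 0.0]
ft_force: [0.1, -0.1, -0.9]
width: 0.619
finger_force: 30.0
time_s: 44.17
tool_pos: [0.4465, 0.019, 0.131]
orientation: [-2.337, -2.099, 0.001]
ft_force: [0.3, -0.3, 0.3]
width: 0.622
finger_force: 30.0
time_s: 44.58
tool_pos: [0.4585, 0.1698, 0.1309]
orientation: [-2.337, -2.099, 0.002]
ft_force: [-0.3, -0.4, -0.2]
width: 0.621
finger_force: 30.0
time_s: 45.0
tool_pos: [0.4705, 0.3203, 0.1309]
orientation: [-2.337, -2.099, 0.002]
ft_force: [0.9, -0.4, 0.3]
width: 0.621
finger_force: 30.0
time_s: 45.42
tool_pos: [0.4698, 0.3184, 0.0183]
orientation: [-2.336, -2.099, 0.007]
ft_force: [-0.8, 0.2, -0.6]
width: 0.623
finger_force: 30.0
time_s: 45.83
tool_pos: [0.4715, 0.3191, 0.009]
orientation: [2.337, 2.099, 0.001]
ft_force: [0.0, -0.1, -1.0]
width: 0.622
finger_force: 30.0
time_s: 46.25
tool_pos: [0.4715, 0.3191, 0.0073]
orientation: [2.337, 2.099, 0.001]
ft_force: [-0.3, -0.8, 4.7]
width: 0.62
finger_force: 30.0
time_s: 46.67
tool_pos: [0.4714, 0.3191, 0.0067]
orientation: [2.337, 2.099, 0.0]
ft_force: 
[... 298 characters left out ...]
.1]
width: 0.999
finger_force: 0.0
(array([0.4708377 , 0.31877437, 0.14717243]), np.float64(83.86953396517785), np.float64(0.140381976734472))
top 54 [588.4 430.1] 21.7 z 0.0136
top 354 [572.7 317.8] 31.4 z 0.0137
top 397 [469.1 319. ] 30.8 z 0.0138
scene 447 [472.5 316.8] 31.3 z 0.014
scene 491 [472.1 421.9] 30.7 z 0.0137
scene 517 [574.6 316.6] 30.8 z 0.0138
scene 563 [575.  422.9] 30.1 z 0.0137
gate 511 [ 0.51009486 -0.36922914  0.07526614] [ 0.37200326 -0.38644665  0.0660367 ] [ 0.65444892 -0.35600074  0.08306857]
   [-14.39, 3.02, -2.08] roll 0.139
   [-13.83, 4.98, -2.08] roll 0.139
   [-13.01, 6.85, -2.08] roll 0.139
   [-10.87, 6.28, -0.0] roll 0.561
   [-5.86, 11.1, -0.0] roll 0.561
```

All four discs lie on the mat about 104 mm apart. Now fetching the gate.

```bash

python3 -m crank '{"delta_pos":[[-3,0.6,-0.4],[-6,1.2,-0.8],[-9,1.9,-1.3],[-12,2.5,-1.7],[-14.39,3.02,-2.08]],"roll":[0.03,0.06,0.09,0.12,0.139],"fingers":[0,0,0,0,0]}'
python3 -m crank '{"delta_pos":[[-3,1,-0.4],[-6,2,-0.8],[-9,3.1,-1.3],[-12,4.2,-1.7],[-13.83,4.98,-2.08]],"roll":[0.03,0.06,0.09,0.12,0.139],"fingers":[0,0,0,0,0]}'
python3 -m crank '{"delta_pos":[[-2.6,1.4,-0.4],[-5.2,2.8,-0.8],[-7.8,4.1,-1.3],[-10.4,5.5,-1.7],[-13.01,6.85,-2.08]],"roll":[0.03,0.06,0.09,0.12,0.139],"fingers":[0,0,0,0,0]}'
python3 -m crank '{"delta_pos":[[-2.2,1.3,0],[-4.4,2.5,0],[-6.6,3.8,0],[-8.8,5.1,0],[-10.87,6.28,0]],"roll":[0.112,0.224,0.336,0.448,0.561],"fingers":[0,0,0,0,0]}'
python3 -m crank '{"delta_pos":[[-1.2,2.2,0],[-2.4,4.4,0],[-3.6,6.6,0],[-4.8,8.8,0],[-5.86,11.1,0]],"roll":[0.112,0.224,0.336,0.448,0.561],"fingers":[0,0,0,0,0]}'
python3 -m crank '{"delta_pos":[[0,0,0],[0,0,0],[0,0,0],[0,0,0],[0,0,0]],"roll":[0,0,0,0,0],"fingers":[0,0,0,0,0]}'
python3 - <<'E'
from h import *
st,p,yaw,t=pose(); print(p,yaw,t)
s=arm.snapshot("wrist"); P,_=world(s,None,st); x,y,z=P.T
g=P[(z>.07)&(z<.085)&(abs(y+.37)<.05)&(x>.3)&(x<.7)]; print(len(g),g.min(0),g.max(0)); f=np.polyfit(g[:,0],g[:,1],1); print(f,np.degrees(np.arctan(f[0])),np.polyval(f,.515),np.median(g[:,2]))
plan([(.515,np.polyval(f,.515),.0507,-4.3)])
E
```

```text
time_s: 48.07
tool_pos: [0.4858, 0.171, 0.169]
orientation: [-2.479, -1.93, 0.001]
ft_force: [-0.1, -0.2, 0.2]
width: 1.003
finger_force: 0.0
time_s: 48.48
tool_pos: [0.5006, 0.024, 0.19]
orientation: [-2.608, -1.752, 0.001]
ft_force: [0.1, 0.7, 0.1]
width: 0.999
finger_force: 0.0
time_s: 48.9
tool_pos: [0.5152, -0.1213, 0.2108]
orientation: [-2.722, -1.568, 0.001]
ft_force: [0.5, -0.3, 0.2]
width: 1.001
finger_force: 0.0
time_s: 49.32
tool_pos: [0.515, -0.2468, 0.2104]
orientation: [-3.051, -0.747, 0.001]
ft_force: [0.7, 0.1, -0.8]
width: 0.996
finger_force: 0.0
time_s: 49.73
tool_pos: [0.5148, -0.3721, 0.2103]
orientation: [-3.138, 0.127, 0.001]
ft_force: [0.7, -0.2, 0.8]
width: 0.999
finger_force: 0.0
time_s: 50.15
tool_pos: [0.5154, -0.3699, 0.211]
orientation: [-3.139, 0.115, 0.0]
ft_force: [0.1, 0.3, -0.9]
width: 1.001
finger_force: 0.0
[ 0.5154015  -0.36988959  0.21102112] -4.193450700616629 0.002902332403925513
1721 [ 0.37205313 -0.38640631  0.07418746] [ 0.65469167 -0.35771296  0.07913738]
[-0.07870702 -0.33156326] -4.5003027307622485 -0.372097372456683 0.0767793052295419
   [-0.03, 0.21, 16.04] roll 0.002
```

```bash

python3 -m crank '{"delta_pos":[[0,0.2,3],[0,0.2,6],[0,0.2,9],[0,0.2,11],[0,0.2,13]],"roll":[0.005,0.005,0.005,0.005,0.005],"fingers":[0,0,0,0,0]}'
python3 -m crank '{"delta_pos":[[0,0,0.7],[0,0,1.4],[0,0,2.1],[0,0,2.6],[0,0,3]],"roll":[0,0,0,0,0],"fingers":[0,0,0,0.3,0.5]}'
python3 -m crank '{"delta_pos":[[0,0,0],[0,0,0],[0,0,0],[0,0,0],[0,0,0]],"roll":[0,0,0,0,0],"fingers":[1,1,1,1,1]}'
python3 -m crank '{"delta_pos":[[0,0,0],[0,0,0],[0,0,0],[0,0,0],[0,0,0]],"roll":[0,0,0,0,0],"fingers":[1,1,1,1,1]}'
python3 -m crank '{"delta_pos":[[0,0,0],[0,0,0],[0,0,0],[0,0,0],[0,0,0]],"roll":[0,0,0,0,0],"fingers":[1,1,1,1,1]}'
python3 -m crank '{"delta_pos":[[0,0,-1.5],[0,0,-4],[0,0,-7],[0,0,-11],[0,0,-15]],"roll":[0,0,0,0,0],"fingers":[1,1,1,1,1]}'
python3 -m crank '{"delta_pos":[[0,0,0],[0,0,0],[0,0,0],[0,0,0],[0,0,0]],"roll":[0,0,0,0,0],"fingers":[1,1,1,1,1]}'
python3 - <<'E'
from h import *
st,p,yaw,t=pose(); print(p,yaw,t)
plan([(.526,-.0417,p[2],83.9)])
E
```

```text
time_s: 50.62
tool_pos: [0.515, -0.3721, 0.0797]
orientation: [-3.139, 0.124, 0.001]
ft_force: [1.1, -0.3, 0.8]
width: 1.0
finger_force: 0.0
time_s: 51.03
tool_pos: [0.5153, -0.373, 0.0512]
orientation: [3.138, -0.126, 0.001]
ft_force: [-0.3, -0.8, 0.3]
width: 0.909
finger_force: 0.0
time_s: 51.45
tool_pos: [0.5152, -0.373, 0.0513]
orientation: [3.139, -0.126, 0.001]
ft_force: [-0.2, -0.2, -0.3]
width: 0.565
finger_force: 0.0
time_s: 51.87
tool_pos: [0.5151, -0.3729, 0.0509]
orientation: [3.139, -0.126, -0.0]
ft_force: [-0.6, 0.8, 0.4]
width: 0.213
finger_force: 0.0
time_s: 52.28
tool_pos: [0.515, -0.3728, 0.0508]
orientation: [-3.139, 0.126, 0.0]
ft_force: [-0.3, -0.0, -0.7]
width: 0.082
finger_force: 30.0
time_s: 52.7
tool_pos: [0.5146, -0.3725, 0.2019]
orientation: [-3.138, 0.126, 0.002]
ft_force: [0.7, -0.4, -1.5]
width: 0.084
finger_force: 30.0
time_s: 53.12
tool_pos: [0.5147, -0.3725, 0.1992]
orientation: [-3.137, 0.126, 0.003]
ft_force: [-0.2, -0.5, -2.1]
width: 0.083
finger_force: 30.0
[ 0.51466798 -0.37251425  0.19924574] -4.596831623225685 0.15480995359499924
   [-0.51, -11.02, -0.0] roll -0.515
   [4.99, -9.84, -0.0] roll -0.515
   [9.19, -6.11, -0.0] roll -0.515
```

```bash

python3 -m crank '{"delta_pos":[[-0.1,-2.2,0],[-0.2,-4.4,0],[-0.3,-6.6,0],[-0.4,-8.8,0],[-0.5,-11.02,0]],"roll":[-0.1,-0.2,-0.3,-0.41,-0.515],"fingers":[1,1,1,1,1]}'
python3 -m crank '{"delta_pos":[[1,-2,0],[2,-4,0],[3,-6,0],[4,-8,0],[5,-9.84,0]],"roll":[-0.1,-0.2,-0.3,-0.41,-0.515],"fingers":[1,1,1,1,1]}'
python3 -m crank '{"delta_pos":[[1.8,-1.2,0],[3.6,-2.4,0],[5.5,-3.6,0],[7.3,-4.9,0],[9.3,-6.11,0]],"roll":[-0.1,-0.2,-0.3,-0.41,-0.515],"fingers":[1,1,1,1,1]}'
python3 -m crank '{"delta_pos":[[0,0,0],[0,0,0],[0,0,0],[0,0,0],[0,0,0]],"roll":[0,0,0,0,0],"fingers":[1,1,1,1,1]}'
python3 - <<'E'
from h import *
st,p,yaw,t=pose(); print(p,yaw,t)
s=arm.snapshot("wrist"); save(s,"w6"); P,_=world(s,None,st); x,y,z=P.T
for lo,hi in ((.07,.14),(-.22,-.15)):
    g=P[(z>.068)&(z<.08)&(y>lo)&(y<hi)&(x>.46)&(x<.58)]
    if len(g): print("posts",len(g),g.min(0),g.max(0),g.mean(0))
g=P[(z>.21)&(z<.236)&(abs(x-.526)<.03)]; print("gate",len(g),np.polyfit(g[:,1],g[:,0],1) if len(g) else 0,g.max(0),g.min(0))
E
```

```text
time_s: 53.53
tool_pos: [0.5186, -0.2615, 0.1997]
orientation: [-3.065, -0.685, 0.002]
ft_force: [0.2, 0.6, -2.4]
width: 0.086
finger_force: 30.0
time_s: 53.95
tool_pos: [0.5224, -0.151, 0.1999]
orientation: [-2.789, -1.444, 0.002]
ft_force: [0.9, 0.1, -1.5]
width: 0.083
finger_force: 30.0
time_s: 54.37
tool_pos: [0.5267, -0.0401, 0.1999]
orientation: [-2.329, -2.106, 0.002]
ft_force: [0.7, -1.2, -1.3]
width: 0.08
finger_force: 30.0
time_s: 54.78
tool_pos: [0.5272, -0.042, 0.2006]
orientation: [-2.338, -2.098, 0.001]
ft_force: [-0.6, 0.7, -1.5]
width: 0.077
finger_force: 30.0
[ 0.52721164 -0.0419517   0.20063523] 83.8134653851847 0.022125364891831888
posts 800 [0.51522067 0.08754925 0.06891123] [0.5658128  0.11060629 0.07799764] [0.54063032 0.09846767 0.07558548]
posts 117 [ 0.49634246 -0.19605903  0.06872415] [ 0.52479273 -0.17517464  0.07813665] [ 0.51088106 -0.18653469  0.07547755]
gate 4939 [0.10656639 0.53113156] [0.54322713 0.07816878 0.23596723] [ 0.51604434 -0.08182765  0.21000157]
```

View pics/w6.png

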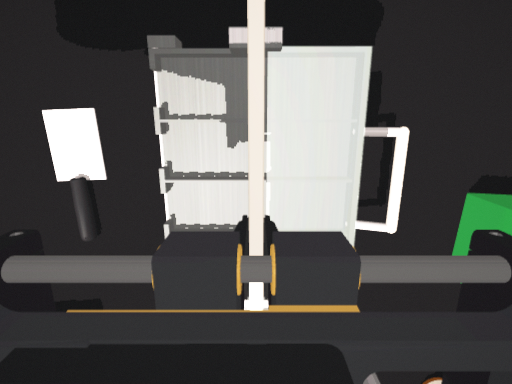

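The gate (column 256) is lined up with the far post pair (columns 230–282). Shift by -0.8 mm and lower.

```bash

python3 -m crank '{"delta_pos":[[0.2,-0.08,2],[0.2,-0.08,4],[0.2,-0.08,5.5],[0.2,-0.08,6.5],[0.2,-0.08,7]],"roll":[0,0,0,0,0],"fingers":[1,1,1,1,1]}'
python3 -m crank '{"delta_pos":[[0,0,0.8],[0,0,1.6],[0,0,2.4],[0,0,3.2],[0,0,4]],"roll":[0,0,0,0,0],"fingers":[1,1,1,1,1]}'
python3 -m crank '{"delta_pos":[[0,0,0.3],[0,0,0.6],[0,0,0.9],[0,0,1.2],[0,0,1.4]],"roll":[0,0,0,0,0],"fingers":[1,1,1,1,1]}'
python3 -m crank '{"delta_pos":[[0,0,0],[0,0,0.1],[0,0,0.2],[0,0,0.2],[0,0,0.2]],"roll":[0,0,0,0,0],"fingers":[1,1,1,1,1]}'
```

```text
time_s: 55.25
tool_pos: [0.5263, -0.0394, 0.1297]
orientation: [-2.336, -2.099, 0.002]
ft_force: [0.8, -0.2, -1.1]
width: 0.082
finger_force: 30.0
time_s: 55.67
tool_pos: [0.5267, -0.0391, 0.0903]
orientation: [2.336, 2.1, 0.0]
ft_force: [-0.6, -0.0, -1.2]
width: 0.084
finger_force: 30.0
time_s: 56.08
tool_pos: [0.5267, -0.0391, 0.0767]
orientation: [2.336, 2.101, 0.0]
ft_force: [-0.0, -1.0, -1.4]
width: 0.084
finger_force: 30.0
time_s: 56.5
tool_pos: [0.5267, -0.0391, 0.075]
orientation: [2.336, 2.101, 0.0]
ft_force: [0.5, -1.2, -1.6]
width: 0.082
finger_force: 30.0
```

One more millimetre down, then release, clear and check.

```bash

python3 -m crank '{"delta_pos":[[0,0,0.05],[0,0,0.1],[0,0,0.1],[0,0,0.1],[0,0,0.1]],"roll":[0,0,0,0,0],"fingers":[1,1,1,1,1]}'
python3 -m crank '{"delta_pos":[[0,0,0],[0,0,0],[0,0,0],[0,0,0],[0,0,0]],"roll":[0,0,0,0,0],"fingers":[0.8,0.5,0.3,0.2,0]}'
python3 -m crank '{"delta_pos":[[0,0,0],[0,0,0],[0,0,0],[0,0,0],[0,0,0]],"roll":[0,0,0,0,0],"fingers":[0,0,0,0,0]}'
python3 -m crank '{"delta_pos":[[0,0,-2],[0,0,-5],[0,0,-8],[0,0,-11],[0,0,-14]],"roll":[0,0,0,0,0],"fingers":[0,0,0,0,0]}'
python3 -m crank '{"delta_pos":[[0,0,0],[0,0,0],[0,0,0],[0,0,0],[0,0,0]],"roll":[0,0,0,0,0],"fingers":[0,0,0,0,0]}'
python3 - <<'E'
from discs import *
st,p,yaw,t=pose()
s=arm.snapshot("wrist"); P,_=world(s,None,st); x,y,z=P.T
g=P[(z>.085)&(z<.12)&(abs(x-.526)<.05)]; print("gate",len(g),np.polyfit(g[:,1],g[:,0],1),np.median(g[:,2]),g.min(0),g.max(0))
discs(("top","scene"),(.007,.02),(.4,.65,.25,.5))
T=arm.snapshot("scene"); save(T,"s7"); P,_=world(T); x,y,z=P.T
h=P[(z>.045)&(z<.09)&(x>.665)&(x<.72)&(abs(y+.05)<.08)]; print("handle",len(h),h[:,2].max(),np.percentile(h[:,2],90))
E
```

```text
time_s: 56.92
tool_pos: [0.5268, -0.0391, 0.0747]
orientation: [2.335, 2.1, 0.001]
ft_force: [-2.3, 0.8, 10.0]
width: 0.083
finger_force: 30.0
time_s: 57.33
tool_pos: [0.5267, -0.0391, 0.0738]
orientation: [-2.336, -2.101, 0.0]
ft_force: [0.4, 0.3, -0.0]
width: 0.378
finger_force: 0.0
time_s: 57.75
tool_pos: [0.5267, -0.0391, 0.0739]
orientation: [2.336, 2.101, -0.0]
ft_force: [0.3, 0.0, 0.1]
width: 0.729
finger_force: 0.0
time_s: 58.17
tool_pos: [0.5264, -0.039, 0.2154]
orientation: [-2.336, -2.101, 0.0]
ft_force: [0.9, -0.6, -0.2]
width: 0.998
finger_force: 0.0
time_s: 58.58
tool_pos: [0.5263, -0.039, 0.2128]
orientation: [-2.335, -2.1, 0.002]
ft_force: [-0.3, 0.2, -0.3]
width: 1.004
finger_force: 0.0
gate 1973 [0.10462854 0.53000604] 0.10074372453399133 [ 0.50747492 -0.18275911  0.09806879] [0.5438224  0.10000113 0.1030735 ]
top 422 [573.1 425.3] 31.7 z 0.0136
top 425 [573.2 318.5] 31.4 z 0.0134
top 437 [469.9 423.1] 31.5 z 0.0135
top 414 [471.4 320.7] 31.6 z 0.0136
scene 438 [471.  317.6] 30.2 z 0.014
scene 484 [471.4 421. ] 30.8 z 0.0138
scene 514 [574.6 317.9] 30.6 z 0.0139
scene 566 [574.9 423.5] 31.1 z 0.0138
handle 285 0.06558446735553736 0.06321712456728465
```

View pics/s7.png

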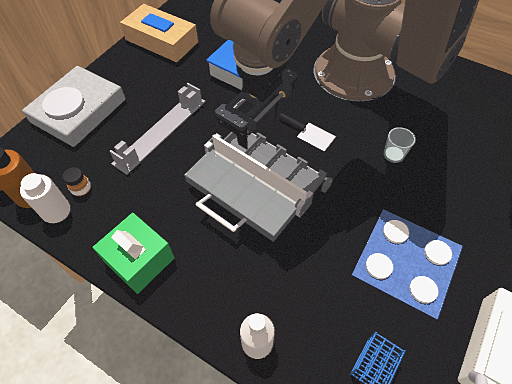

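The scene view shows four discs flat on the mat, at (396,231), (438,252), (379,266) and (424,290). The gate is in its slot with its top at 0.1007, the tray is level, and the gripper is clear.

```bash
python3 -c "
from rig import arm
print(arm.job_done())"
```

```text
the job is handed in; nothing more can be done
None
```

The job is handed in: my last check showed all four discs flat on the mat, the gate back upright in its slot and the tray level, but the hand-in call gave no verdict.

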